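Hang a drained napkin ring on its bar

TASK

Take the bar out of the two-forked stand by its square handle, thread it up through the napkin ring that lies on the sloping drainer and carry the ring away on the bar, without taking hold of the ring itself. Set the bar back down into both forks, not dropping it, so that the ring hangs on it between the forks, then let go; leave the other things where they are.

Things in the scene. Friction and masses are not known exactly. Their poses are not given: they have to be found in the camera images.
- bar: Loose bar, 178 mm, 0.14 kg, at first level in the stand, handle towards the robot. Origin on its axis at the collar face; x from handle to tip. Along x (mm): square dark handle 22x22, -72 to -24 (grip at -48, from above); neck dia 16, -24 to -4; collar dia 40, -4 to 0; dark rod dia 22, 0 to 86; steel tip dia 16, 86 to 106. The collar keeps the ring from the hand.
- ring: Loose pale wooden napkin ring: a tube 60 mm long, outer diameter 58 mm, round bore of diameter 30 mm open at both ends, 0.08 to 0.17 kg. Origin at its centre; x is the bore axis. It lies on the drainer with x pointing up the slope, 30 degrees above level, away from the robot.
- drainer: Fixed drainer: steel V trough sloping 30 degrees on a wooden post and base. Origin on the surface; z up, x level, up-slope as seen from above. A low steel lip, 8 mm thick, stands before the ring and reaches to 24 mm below the bore axis; nothing else is in front of or below the mouth. The ring lifts straight off.
- drainer_mouth (a point): Centre of the lower, robot-side mouth of the ring's bore as the ring lies on the drainer, 125 mm above the surface. Axes as the drainer's: the bore runs along its x turned 30 degrees upward.
- stand: Fixed stand: wooden base, two steel fork plates 8 mm thick, 40 mm wide, at -14 mm (takes the bar's neck) and +96 mm (takes its tip) along x from the seat. Notches 20 mm wide, flaring to about 34 mm, open at the top 21 mm above the seat. Origin on the surface, z up, x from handle to tip of the seated bar. The handle stands out free beyond the near fork.
- stand_seat (a point): Where the bar's origin lies when the bar is seated level in the stand, 95 mm above the surface, 30 mm to -x of the stand's origin. Axes as the stand's. A seated bar may lie up to 6 mm off along x and 2 mm sideways.
- tumbler: Bystander: short clear glass tumbler, diameter 76 mm, 86 mm high, origin at the centre of its underside.
- salt: Bystander: round wooden salt cellar with lid, diameter 70 mm, 67 mm high, origin at the centre of its underside.
- jigger: Bystander: steel waisted jigger, diameter 41 mm, 97 mm high, origin at the centre of its underside.
- lemon: Bystander: lemon, 83 x 58 mm, 58 mm high, origin at the centre of its underside.
There are look-alikes about, which are no part of the job. There is more than one size of the bar; the job needs the larger.

How it is judged:
On the way, in this order (a step that is already met when the one before it is completed fails the run):
1. the ring is carried on the held bar, clear of the drainer (x of ring in the frame of bar between 0.024 and 0.066 m and y of ring in the frame of bar between -0.012 and 0.012 m and z of ring in the frame of bar between -0.012 and 0.012 m and contact force between ring and bar above 0.2 N and distance of ring from where it was at the start of the episode above 0.04 m and distance between ring and drainer_mouth above 0.05 m and contact force between the fingers and bar above 1 N), for 0.2 s.
2. the bar with the ring on it is down in both forks while still held (not dropped in) (x of bar in the frame of stand_seat between -0.01 and 0.01 m and y of bar in the frame of stand_seat between -0.01 and 0.01 m and z of bar in the frame of stand_seat between -0.008 and 0.008 m and angle between the x axis of bar and the x axis of stand_seat, either way round below 0.08 rad and contact force between the fingers and bar above 1 N and x of ring in the frame of bar between 0.024 and 0.066 m and y of ring in the frame of bar between -0.012 and 0.012 m and z of ring in the frame of bar between -0.012 and 0.012 m), for 0.1 s.
At the end, for the whole second after the job is handed in: The bar rests in both forks (origin within 10 mm of the seat along and across, 6 mm in height, axis within 0.08 rad), the ring hangs on its rod (ring centre 24 to 66 mm from the collar face, within 12 mm of the bar axis), both at rest, gripper off (x of bar in the frame of stand_seat between -0.01 and 0.01 m and y of bar in the frame of stand_seat between -0.01 and 0.01 m and z of bar in the frame of stand_seat between -0.006 and 0.006 m and angle between the x axis of bar and the x axis of stand_seat, either way round below 0.08 rad and x of ring in the frame of bar between 0.024 and 0.066 m and y of ring in the frame of bar between -0.012 and 0.012 m and z of ring in the frame of bar between -0.012 and 0.012 m and contact force between ring and bar above 0.2 N and linear speed of bar below 0.02 m/s and linear speed of ring below 0.03 m/s and contact force between the fingers and bar below 0.05 N); the robot touches nothing.
It fails at once if the gripper takes hold of or shoves the ring (over 5 N) (contact force between the fingers and ring above 5 N).
It fails at once if the short glass tumbler is shifted more than 30 mm (distance of tumbler from where it was at the start of the episode above 0.03 m).
It fails at once if the round salt cellar is shifted more than 30 mm (distance of salt from where it was at the start of the episode above 0.03 m).
It fails at once if the jigger is shifted more than 30 mm (distance of jigger from where it was at the start of the episode above 0.03 m).
It fails at once if the lemon is shifted more than 30 mm (distance of lemon from where it was at the start of the episode above 0.03 m).
It also fails if it takes over 48 s, if anything falls off the work surface, if the arm or the gripper's body presses on something with over 40 N, if the wrist force passes 120 N, or if a joint passes its speed limit or range.

ROBOT

A 7-joint arm with a two-finger parallel gripper is mounted at the origin on a cart in front of the work surface, level with it; the furniture and walls round the work are solid. World frame = base frame: x ahead of the robot, y to its left, z up, the work surface at z = 0. Lengths are in m, angles in rad, forces in N, time in s.
With the tool pointing down it reaches from about 0.4 to 0.85 m from the base axis. Payload 10.4 kg.
Tool frame: the origin (TCP) lies at the very end of the fingers, on their centre line; the grasp point (between the pads) lies 19 mm behind it; z points along the fingers, y is the direction in which the jaws open and shut (so a half turn about z gives the same grasp; the last joint's range is limited). The gripper opens to 87 mm and grips with 3 to 60 N. Pads are 19 mm wide; open, the fingers measure 117 mm over their backs; the gripper's body (75 mm by 190 mm) begins 51 mm behind the grasp point.
Start: joints at [-1.327, 0.332, -0.065, 1.46, 0.022, 1.35, -0.088], TCP at [0.165, 0.603, 0.223] pointing down, gripper open.
Joint ranges: [-2.6, 2.6], [-0.5, 2.12], [-1.47, 1.34], [0.16, 2.42], [-1.27, 4.41], [0.06, 2.06], [-2.6, 2.6]. Speed limits (rad/s): [2.22, 2.22, 2.79, 2.79, 3.14, 3.14, 3.14].

INTERFACE

Orientations are given as a unit quaternion [x, y, z, w].
In Python, from bench import r gives the robot as it stands.
- The arm moves only by the shell command python3 -m crank 'ROWS' [FORCE]. ROWS is JSON, a list of rows, each a list of 3 entries, a list of its own where there are three numbers: the opening, from -1 (shut) to 1 (fully open), so that 0 is half open, then the shift along the tool's x, y, z in mm, then the turn about the tool's z in degrees. A call has 1 to 12 rows; each row is the pose to reach, as a shift and turn from the pose commanded when the call began, along the tool's axes at that moment; what a row does not reach only later rows make up. A row lasts 1/12 s, in which the tool goes at most 41.7 mm and 7.16 degrees, less where a joint would pass 70% of its speed; a pose out of reach is approached as far as the arm can. A call with a gripper value outside its range is refused whole. The fingers move at their own pace and stop on an object; FORCE is the grip in N (left out, the last holds). Time passes only in rows, so rows that repeat a pose let the fingers close. It gives the time, the measured TCP pose, the force and the opening at its end, in the units of the state.
- r.read_state(): the state, without advancing time (a new reading comes with each control period).
- r.camera(name): name is "scene" or "top" or "wrist"; returns a dict with "pixels" (400x640x3 uint8, red, green, blue), "fov_y" (degrees; the focal length in pixels is half the picture's height over the tangent of half this angle, whatever the lens; pixels are square), "cx", "cy" (the principal point, pixels), "dist" ([k1, k2, p1, p2, k3] as OpenCV has them; the pictures are not rectified), "cam_to_world" (4x4, takes a point from camera to world coordinates). Camera axes: x right, y down, z forward; pixel columns grow to the right and rows downward; lengths in m; the calibration is good to about 2 mm. A picture is of the moment at which its call begins. There is no depth.
- r.close_job(): hands the job in, once; it reports no verdict.
The state is a dict: "time": time; "joint_positions": joint angles; "joint_vel": joint speeds; "joint_torque": joint torques, N m; "ee_pos": TCP position; "eef_rot": TCP orientation; "ft_force": force on the tool from outside, world axes, zero at the start; "torque": the same for the moment, N m; "width": finger opening in m.
Only numpy, scipy, OpenCV 4.12 (cv2) and the standard library are available. Lean on these libraries where they do the work, as an engineer would, in place of code of your own. Each camera call takes 0.05 s, during which the arm holds its last target.

## Working session

There is one attempt and no reset: what is moved stays moved. The work goes in short steps, Python scripts to look and compute and a shell command to move; the robot and the scene stay as the last step left them, time stands still between calls to the robot, and variables do not carry over. Pictures are saved under pics/ and viewed, and the job is handed in when it is done.

```bash
ls; mkdir -p pics; python3 - <<'E'
from bench import r
import cv2,json
s=r.read_state(); print({k:(v if not hasattr(v,'tolist') else v.tolist()) for k,v in s.items()})
for n in ['scene','top','wrist']:
    c=r.camera(n); cv2.imwrite(f'pics/a_{n}.png',c['pixels'][:,:,::-1]); print(n,c['fov_y'],c['cx'],c['cy'],c['dist'],c['cam_to_world'])
E
```

```text
pics
{'time': 0.0, 'joint_positions': [-1.3265899839054598, 0.3329093003452653, -0.06473185960650761, 1.4609541571598164, 0.021609719624459237, 1.3499177561722542, -0.08849427374192466], 'joint_vel': [0.001035368163841128, 0.000277483180361038, 0.0010774029720631352, -0.0017851736103449245, -0.0013751803692420904, -0.00040529386797713085, 0.00033669516317322724], 'joint_torque': [-0.00021060037852294045, -62.32754945755005, 0.02483649761416018, -38.98837208747864, -0.06134520750492811, 0.040131553541868925, 0.00014859425391477998], 'ee_pos': [0.16466799599632176, 0.602500396099987, 0.22172453334710596], 'eef_rot': [0.13297844582211746, 0.9911186488794507, -0.0007433445849200304, -6.503025920178812e-05], 'ft_force': [-0.5338759460943945, -0.25707660633281065, 0.113450880051241], 'torque': [-0.017310338113604693, 0.014630092135329535, -0.007044853290662041], 'width': 0.08708518219753403}
scene 53.33350124837524 320.88548095665453 200.33116973632605 [-0.03348509  0.          0.          0.          0.        ] [[-0.89026923 -0.27195316  0.36532476  0.20720779]
 [-0.45533605  0.54817872 -0.7015477   0.70849923]
 [-0.00947514 -0.79091186 -0.61185673  0.74678927]
 [ 0.          0.          0.          1.        ]]
top 51.12054480738575 316.4797351640794 199.06940173310034 [-0.05230025  0.          0.          0.          0.        ] [[ 0.01601015 -0.99337352  0.11381     0.41952944]
 [-0.99983175 -0.01692464 -0.00707346 -0.01522308]
 [ 0.00895278 -0.11367761 -0.99347735  1.47414261]
 [ 0.          0.          0.          1.        ]]
wrist 63.40479792087958 320.6910221455668 195.59974619246393 [-0.04454913  0.          0.          0.          0.        ] [[ 0.2628643   0.92515647  0.27383912  0.08993157]
 [ 0.96483212 -0.2517134  -0.07575849  0.6232422 ]
 [-0.00115948  0.28412298 -0.95878714  0.38429248]
 [ 0.          0.          0.          1.        ]]
```

View pics/a_scene.png

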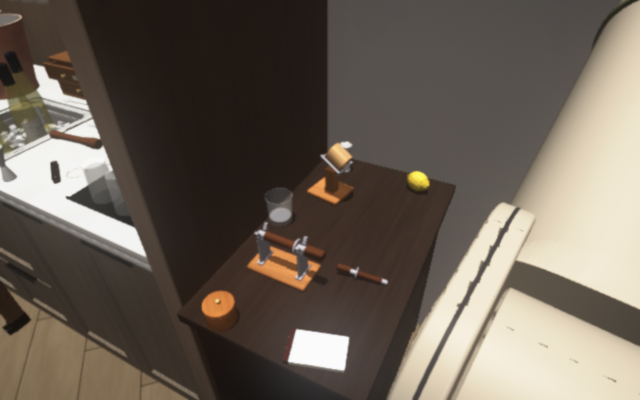

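View pics/a_top.png

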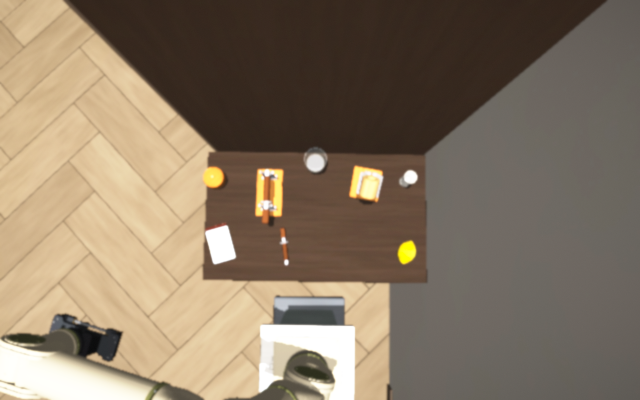

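View pics/a_wrist.png

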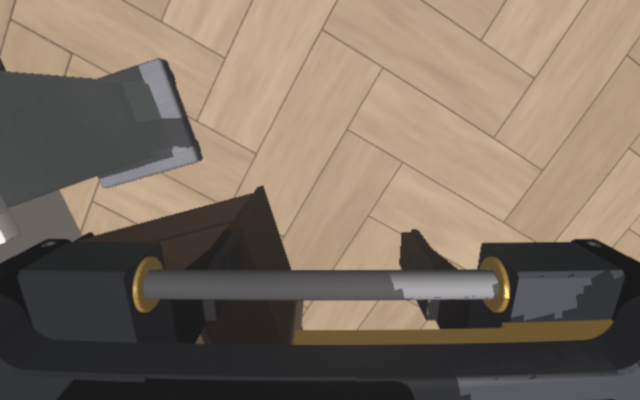

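```bash
cat > h.py <<'E'
import numpy as np, cv2
from bench import r
def K(c):
    f=200/np.tan(np.radians(c['fov_y'])/2); return np.array([[f,0,c['cx']],[0,f,c['cy']],[0,0,1.]])
def ray(c,u,v):
    p=cv2.undistortPoints(np.array([[[u,v]]],float),K(c),np.array(c['dist']))[0,0]
    T=np.array(c['cam_to_world']); d=T[:3,:3]@np.array([p[0],p[1],1]); return T[:3,3],d
def atz(c,u,v,z):
    o,d=ray(c,u,v); return o+d*(z-o[2])/d[2]
def proj(c,P):
    T=np.linalg.inv(np.array(c['cam_to_world'])); P=np.atleast_2d(P).astype(float)
    q,_=cv2.projectPoints(P,cv2.Rodrigues(T[:3,:3])[0],T[:3,3],K(c),np.array(c['dist'])); return q[:,0]
def tri(obs):
    A=np.zeros((3,3));b=np.zeros(3)
    for c,u,v in obs:
        o,d=ray(c,u,v); d=d/np.linalg.norm(d); M=np.eye(3)-np.outer(d,d); A+=M;b+=M@o
    return np.linalg.solve(A,b)
def snap(name,tag,crop=None,scale=1):
    import pickle
    c=r.camera(name); pickle.dump({k:np.array(v) for k,v in c.items()},open(f'pics/{tag}.pkl','wb'))
    im=c['pixels'][:,:,::-1]
    if crop: x0,y0,x1,y1=crop; im=im[y0:y1,x0:x1]
    cv2.imwrite(f'pics/{tag}.png',cv2.resize(im,None,fx=scale,fy=scale,interpolation=cv2.INTER_CUBIC)); return c
def load(tag):
    import pickle; return pickle.load(open(f'pics/{tag}.pkl','rb'))
E
python3 - <<'E'
from h import *
snap('top','b_top',(195,145,435,290),3.3)
snap('scene','b_scene',(190,130,450,330),3)
c=load('b_top')
for n,u,v,z in [('standbase',270,193,0.01),('drbase',367,184,.01),('tumbler',315,165,0),('salt',213,178,.06),('jig',407,182,0),('lemon',407,252,.03),('handle',266,216,.095),('tip',269,175,.095),('ring',369,186,.15)]: print(n,atz(c,u,v,z).round(3))
E
```

```text
standbase [0.606 0.139 0.01 ]
drbase [ 0.644 -0.204  0.01 ]
tumbler [ 0.711 -0.018  0.   ]
salt [0.648 0.331 0.06 ]
jig [ 0.655 -0.349  0.   ]
lemon [ 0.407 -0.34   0.03 ]
handle [0.518 0.141 0.095]
tip [0.656 0.135 0.095]
ring [ 0.616 -0.192  0.15 ]
```

View pics/b_top.png

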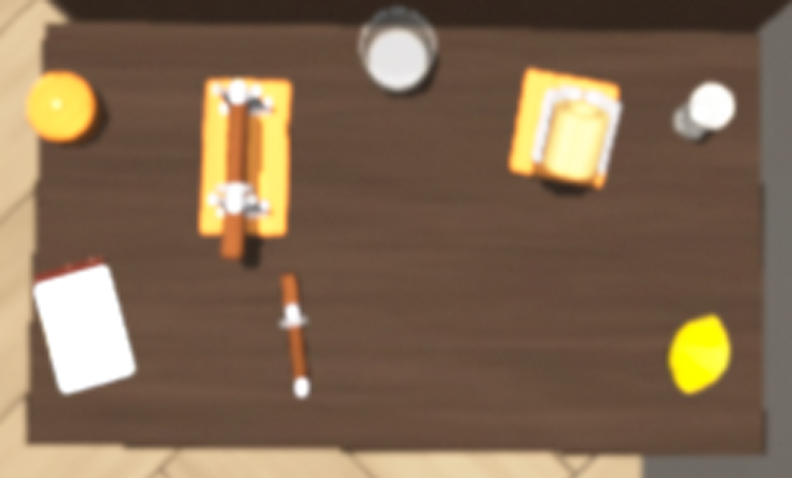

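View pics/b_scene.png

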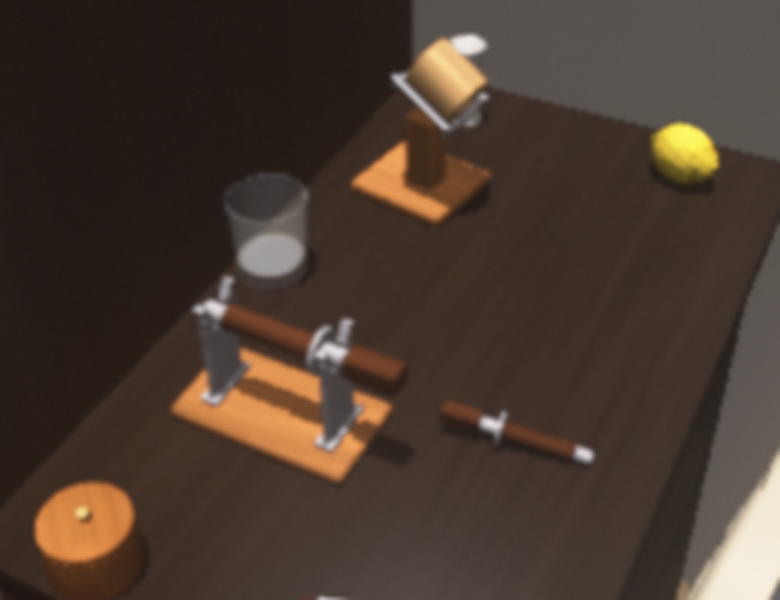

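```bash
cat >> h.py <<'E'
from scipy.spatial.transform import Rotation as R
def plan(target,yaw_deg=None,s=None):
    """target TCP world; yaw = world heading of -tool x (bar direction). prints shift mm in tool axes, turn deg"""
    s=s or r.read_state(); M=R.from_quat(s['eef_rot']).as_matrix()
    d=M.T@(np.array(target)-np.array(s['ee_pos']))*1000
    cur=np.degrees(np.arctan2(-M[1,0],-M[0,0]))
    print('TCP',np.round(s['ee_pos'],4),'yaw',cur.round(2),'tilt',np.degrees(np.arccos(-M[2,2])).round(2),'t',round(s['time'],2),'F',np.round(s['ft_force'],1),'w',round(s['width'],4))
    print('shift',d.round(1),'turn',None if yaw_deg is None else round(-(yaw_deg-cur),2))
E
python3 -c "
from h import *
plan([.5,.14,.24],-2.5)"
```

```text
TCP [0.1648 0.6027 0.2222] yaw -15.29 tilt 0.03 t 0.25 F [0.2 0.  0.1] w 0.0871
shift [-445.4 -358.   -17.6] turn -12.79
```

```bash
python3 -m crank '[[1,[-445,-358,-18],-12.8],[1,[-445,-358,-18],-12.8],[1,[-445,-358,-18],-12.8],[1,[-445,-358,-18],-12.8],[1,[-445,-358,-18],-12.8],[1,[-445,-358,-18],-12.8],[1,[-445,-358,-18],-12.8],[1,[-445,-358,-18],-12.8],[1,[-445,-358,-18],-12.8],[1,[-445,-358,-18],-12.8],[1,[-445,-358,-18],-12.8],[1,[-445,-358,-18],-12.8]]' ; python3 -c "
from h import *
plan([.5,.14,.24],-2.5)"
```

```text
time: 1.25
ee_pos: [0.4586, 0.1961, 0.2386]
eef_rot: [0.022, 1.0, 0.0, 0.0]
ft_force: [1.1, 0.5, 0.6]
width: 0.0872
TCP [0.4586 0.1961 0.2386] yaw -2.48 tilt 0.04 t 1.25 F [1.1 0.5 0.6] w 0.0872
shift [-43.8 -54.3  -1.4] turn 0.02
```

```bash
python3 -m crank '[[1,[-44,-54,0],0],[1,[-44,-54,0],0],[1,[-44,-54,0],0],[1,[-44,-54,0],0]]' ; python3 -c "
from h import *
snap('wrist','c_wrist')
plan([.5,.14,.24],-2.5)"
```

```text
time: 1.58
ee_pos: [0.5, 0.1407, 0.2382]
eef_rot: [0.023, 1.0, -0.0, -0.0]
ft_force: [0.3, 1.3, -0.6]
width: 0.0872
TCP [0.4992 0.1423 0.2381] yaw -2.53 tilt 0.03 t 1.63 F [-0.9  0.5 -0.4] w 0.0869
shift [-0.9 -2.3 -1.9] turn -0.03
```

View pics/c_wrist.png

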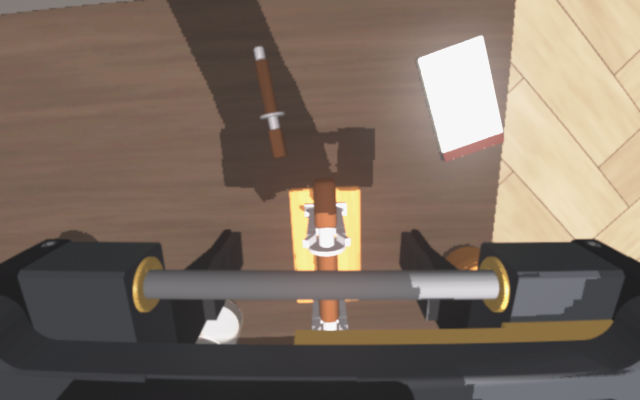

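```bash
python3 -c "
from h import *
c=load('c_wrist')
im=c['pixels'][:,:,::-1][165:345,260:400]
cv2.imwrite('pics/c2.png',cv2.resize(im,None,fx=4,fy=3.3,interpolation=cv2.INTER_CUBIC))
for u,v,z in [(325,180,.095),(325,205,.095),(327,240,.095),(330,322,.095)]: print(atz(c,u,v,z).round(4))
"
```

```text
[0.4974 0.145  0.095 ]
[0.5229 0.1439 0.095 ]
[0.5608 0.1443 0.095 ]
[0.6612 0.1437 0.095 ]
```

View pics/c2.png

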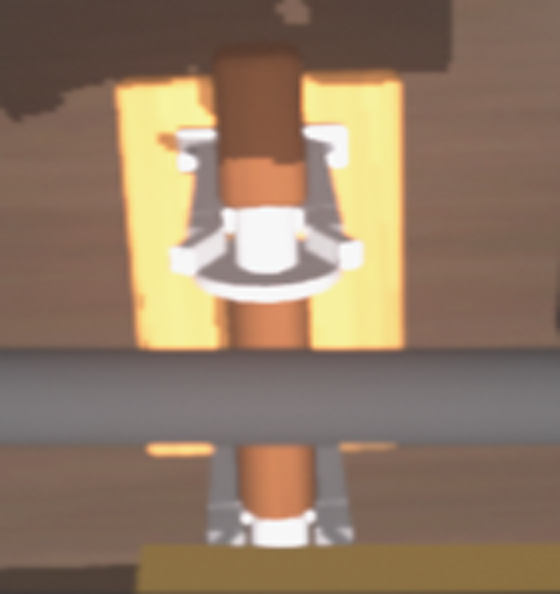

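```bash
python3 -c "
from h import *
c=load('c_wrist')
for n,X,Y,z in [('hend',258,48,.106),('hend_low',258,48,.084),('hfront',262,208,.106),('hl',217,100,.106),('hr',300,100,.106),('tipstart',277,517,.106),('rodl',240,470,.1),('rodr',313,470,.1)]: print(n,atz(c,260+X/4,165+Y/3.3,z).round(4))
"
```

```text
hend [0.4942 0.1445 0.106 ]
hend_low [0.4996 0.1445 0.084 ]
hfront [0.543  0.1434 0.106 ]
hl [0.5091 0.1341 0.106 ]
hr [0.51   0.1538 0.106 ]
tipstart [0.6521 0.1429 0.106 ]
rodl [0.6379 0.1335 0.1   ]
rodr [0.6388 0.1533 0.1   ]
```

```bash
python3 -c "
from h import *
plan([.5185,.144,.076],-.4)"
```

```text
TCP [0.4992 0.1423 0.2381] yaw -2.53 tilt 0.03 t 1.63 F [-0.9  0.5 -0.4] w 0.0869
shift [-19.2   2.5 162.1] turn -2.13
```

```bash
python3 -m crank '[[1,[-19,3,10],-2],[1,[-19,3,50],-2],[1,[-19,3,90],-2],[1,[-19,3,110],-2],[1,[-19,3,110],-2],[1,[-19,3,110],-2]]' ; for i in 1 2; do python3 -c "
from h import *
plan([.5185,.144,.076],-.4)
snap('wrist','d_wrist');plan([.5185,.144,.076],-.4)"; done
```

```text
time: 2.13
ee_pos: [0.5176, 0.1456, 0.1282]
eef_rot: [0.003, 1.0, -0.0, -0.001]
ft_force: [0.3, 0.1, 0.7]
width: 0.0872
TCP [0.5176 0.1456 0.1282] yaw -0.37 tilt 0.1 t 2.13 F [0.3 0.1 0.7] w 0.0872
shift [-1.  -1.6 52.2] turn 0.03
TCP [0.5187 0.1456 0.1296] yaw -0.4 tilt 0.07 t 2.18 F [ 0.5 -0.2  0.8] w 0.0873
shift [ 0.2 -1.7 53.6] turn 0.0
TCP [0.5187 0.1456 0.1296] yaw -0.4 tilt 0.07 t 2.18 F [ 0.5 -0.2  0.8] w 0.0873
shift [ 0.2 -1.7 53.6] turn 0.0
TCP [0.5193 0.1456 0.1303] yaw -0.42 tilt 0.16 t 2.23 F [0.3 0.2 0.7] w 0.087
shift [ 0.9 -1.7 54.3] turn -0.02
```

View pics/d_wrist.png

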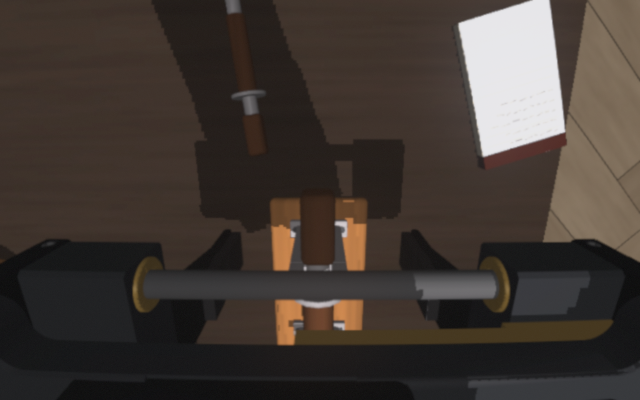

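```bash
python3 -m crank '[[1,[0,-1,20],0],[1,[0,-1,40],0],[1,[0,-1,54],0],[1,[0,-1,54],0],[1,[0,-1,54],0]]' ; python3 -c "
from h import *
snap('wrist','e_wrist');plan([.5185,.144,.076],-.4)"
```

```text
time: 2.65
ee_pos: [0.5192, 0.144, 0.0757]
eef_rot: [0.004, 1.0, 0.0, 0.001]
ft_force: [-0.1, 1.2, 0.5]
width: 0.0869
TCP [0.5195 0.144  0.0762] yaw -0.47 tilt 0.14 t 2.7 F [0.2 0.1 0.3] w 0.0872
shift [1.  0.  0.2] turn -0.07
```

View pics/e_wrist.png

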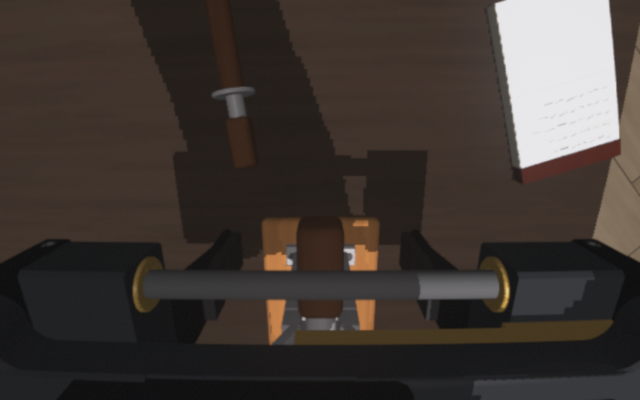

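```bash
python3 -m crank '[[-1,[0,0,0],0],[-1,[0,0,0],0],[-1,[0,0,0],0],[-1,[0,0,0],0],[-1,[0,0,0],0],[-1,[0,0,0],0],[-1,[0,0,0],0],[-1,[0,0,0],0],[-1,[0,0,0],0]]' 8; python3 -c "
from h import *
plan([.5185,.144,.076],-.4)"
```

```text
time: 3.45
ee_pos: [0.5185, 0.1434, 0.0742]
eef_rot: [0.004, 1.0, 0.0, -0.0]
ft_force: [0.7, -0.1, -0.6]
width: 0.035
TCP [0.5185 0.1434 0.0742] yaw -0.48 tilt 0.01 t 3.45 F [ 0.7 -0.1 -0.6] w 0.035
shift [-0.   0.6 -1.8] turn -0.08
```

Still closing.

```bash
python3 -m crank '[[-1,[0,0,0],0],[-1,[0,0,0],0],[-1,[0,0,0],0],[-1,[0,0,0],0],[-1,[0,0,0],0]]' 8; python3 -c "
from h import *
for i in range(1): snap('wrist','f_wrist',None,1); plan([.5185,.144,.076],-.4)"
```

```text
time: 3.87
ee_pos: [0.5185, 0.1434, 0.0743]
eef_rot: [0.004, 1.0, 0.0, -0.0]
ft_force: [0.9, -0.3, -0.7]
width: 0.0217
TCP [0.5185 0.1434 0.0743] yaw -0.49 tilt 0.01 t 3.92 F [ 0.6  0.7 -1. ] w 0.022
shift [-0.   0.6 -1.7] turn -0.09
```

```bash
python3 -m crank '[[-1,[0,0,2],0],[-1,[0,0,4],0],[-1,[0,0,5.5],0],[-1,[0,0,7],0],[-1,[0,0,8],0],[-1,[0,0,8],0]]' 8; python3 -c "
from h import *
snap('wrist','g_wrist',None,1); snap('scene','g_scene',(230,170,410,330),4); plan([.5185,.144,.076],-.4)"
```

```text
time: 4.42
ee_pos: [0.5188, 0.1434, 0.0662]
eef_rot: [0.004, 1.0, 0.0, 0.0]
ft_force: [0.3, 0.3, 2.2]
width: 0.022
TCP [0.5187 0.1434 0.0663] yaw -0.49 tilt 0.02 t 4.52 F [0.8 0.1 1.7] w 0.0221
shift [ 0.2  0.5 -9.7] turn -0.09
```

View pics/g_wrist.png

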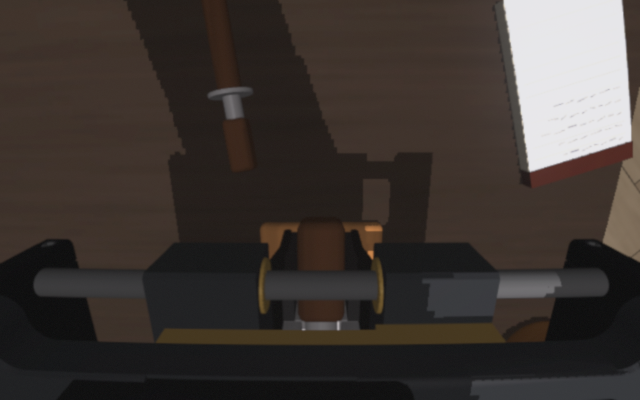

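View pics/g_scene.png

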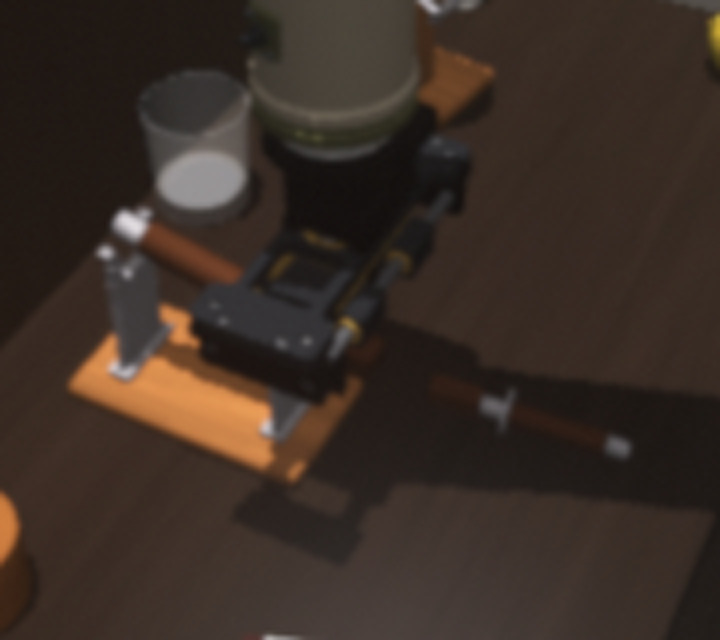

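```bash
python3 -m crank '[[-1,[0,0,1.5],0],[-1,[0,0,3],0],[-1,[0,0,4.5],0],[-1,[0,0,6],0],[-1,[0,0,6.5],0],[-1,[0,0,6.5],0]]' 8; python3 -c "
from h import *
snap('scene','i_scene',(230,170,410,330),4); plan([.5185,.144,.076],-.4)"
```

```text
time: 5.02
ee_pos: [0.5198, 0.1435, 0.0608]
eef_rot: [0.004, 1.0, 0.0, 0.001]
ft_force: [0.8, -0.8, 10.4]
width: 0.0219
TCP [0.5197 0.1435 0.0608] yaw -0.5 tilt 0.15 t 5.07 F [ 0.8 -0.7 10.7] w 0.022
shift [  1.2   0.5 -15.2] turn -0.1
```

View pics/i_scene.png

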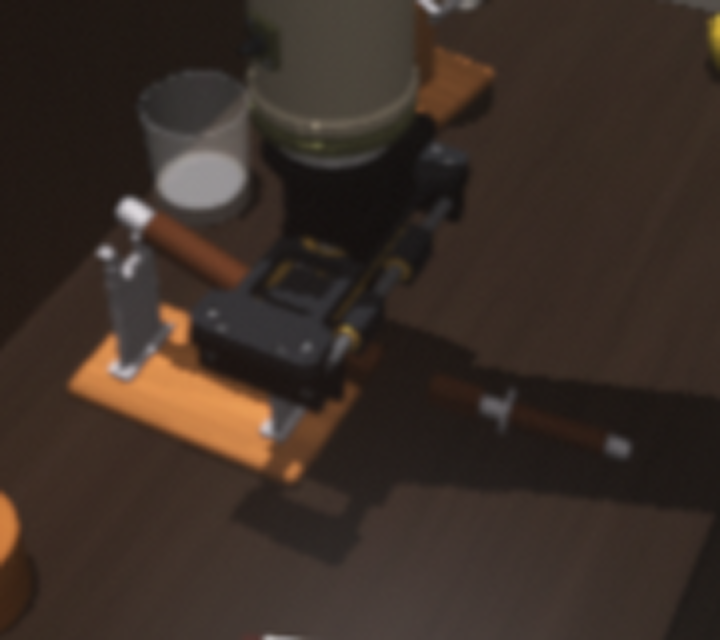

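```bash
cat >> h.py <<'E'
def aty(c,u,v,y):
    o,d=ray(c,u,v); return o+d*(y-o[1])/d[1]
E
python3 -c "
from h import *
for t,pts in [('g_scene',[(127,222),(147,232)]),('i_scene',[(127,210),(150,222)])]:
    c=load(t)
    for X,Y in pts: 
        p=aty(c,230+X/4,170+Y/4,.142); print(t,p.round(4), np.degrees(np.arctan2(p[2]-.0798,p[0]-.5195)))
c=load('i_scene')
for th in [15,20,25,30]:
    for L in [134,154]:
        q=proj(c,[.5195+L/1e3*np.cos(np.radians(th)),.142,.0798+L/1e3*np.sin(np.radians(th))])[0]
        print(th,L,((q-[230,170])*4).round(1))
"
```

```text
g_scene [0.6614 0.142  0.1224] 16.689539161461227
g_scene [0.6475 0.142  0.1199] 17.404560597478415
i_scene [0.6602 0.142  0.1322] 20.43369870444695
i_scene [0.6444 0.142  0.129 ] 21.504584805802896
15 134 [145.9 238.2]
15 154 [117.9 222. ]
20 134 [149.1 225.8]
20 154 [121.3 207.7]
25 134 [153.9 214.2]
25 154 [126.5 194.2]
30 134 [160.1 203.4]
30 154 [133.4 181.6]
```

```bash
python3 -m crank '[[-1,[0,0,0],0],[-1,[0,0,-1],0],[-1,[0,0,-20],0],[-1,[0,0,-40],0],[-1,[0,0,-55],0],[-1,[15,0,-55],0],[-1,[36,0,-55],0],[-1,[36,0,-55],0],[-1,[36,0,-55],0]]' 30; python3 -c "
from h import *
snap('scene','j_scene',(230,170,410,330),4); plan([.4835,.144,.058],-.4)"
```

```text
time: 5.82
ee_pos: [0.4814, 0.1437, 0.1143]
eef_rot: [0.004, 1.0, 0.0, -0.001]
ft_force: [0.7, 0.2, -0.0]
width: 0.0218
TCP [0.4822 0.1436 0.1144] yaw -0.47 tilt 0.04 t 5.87 F [ 0.2 -0.6 -1.4] w 0.0214
shift [-1.3  0.4 56.4] turn -0.07
```

View pics/j_scene.png

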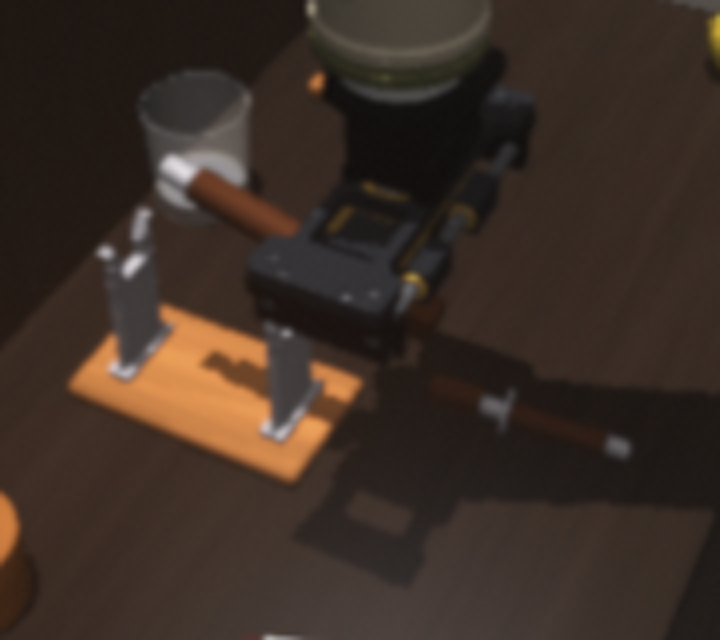

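```bash
python3 -c "
from h import *
c=load('j_scene')
g=np.array([.4822,.1436,.1334])
for th in [15,20,25]:
    for L in [134,154]:
        q=proj(c,g+L/1e3*np.array([np.cos(np.radians(th)),-.008,np.sin(np.radians(th))]))[0]
        print(th,L,((q-[230,170])*4).round(1))
"
```

```text
15 134 [192.  187.7]
15 154 [162.5 170.8]
20 134 [195.8 174.2]
20 154 [166.6 155.2]
25 134 [201.2 161.5]
25 154 [172.5 140.4]
```

```bash
python3 -m crank '[[-1,[0,0,20],0],[-1,[0,0,40],0],[-1,[0,0,50],0],[-1,[0,0,52],0],[-1,[0,0,55],0],[-1,[0,0,57],0],[-1,[0,0,59],0],[-1,[0,0,61],0],[-1,[0,0,61],0]]' 8; python3 -c "
from h import *
snap('scene','k_scene',(230,170,410,330),4); plan([.4835,.144,.058],-.4)
c=load('k_scene')
s=r.read_state(); g=np.array(s['ee_pos'])+[0,0,.019]
for th in [20,25,30]:
    for L in [134,154]:
        q=proj(c,g+L/1e3*np.array([np.cos(np.radians(th)),-.008,np.sin(np.radians(th))]))[0]
        print(th,L,((q-[230,170])*4).round(1))
"
```

```text
time: 6.62
ee_pos: [0.4845, 0.144, 0.0549]
eef_rot: [0.004, 1.0, 0.001, 0.002]
ft_force: [6.2, 0.4, 3.1]
width: 0.022
TCP [0.4845 0.144  0.055 ] yaw -0.5 tilt 0.23 t 6.67 F [5.9 1.2 3.1] w 0.0218
shift [ 0.9  0.  -3. ] turn -0.1
20 134 [199.8 252. ]
20 154 [171.7 233.5]
25 134 [205.  240.5]
25 154 [177.4 220.1]
30 134 [211.8 229.9]
30 154 [184.9 207.6]
```

View pics/k_scene.png

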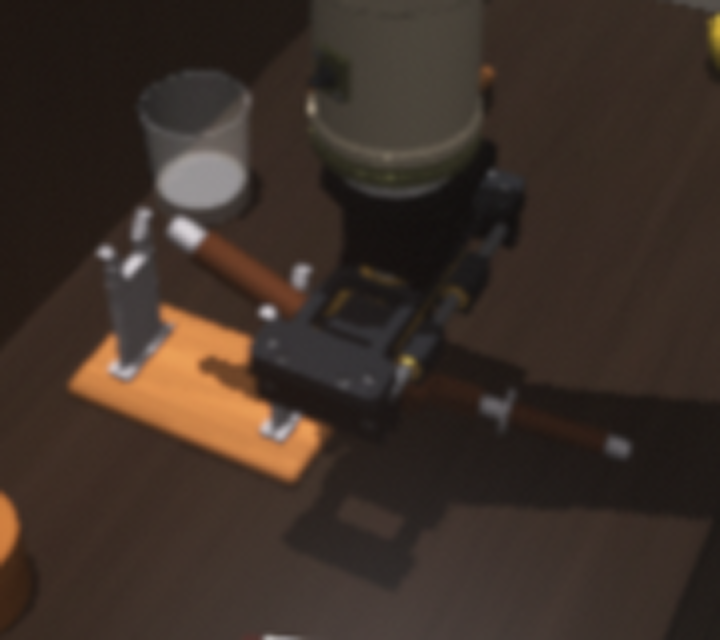

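```bash
python3 -m crank '[[-1,[0,0,1],0],[-1,[0,0,2],0],[-1,[0,0,3],0],[-1,[0,0,3],0]]' 8; python3 -c "
from h import *
snap('scene','l_scene',(230,170,410,330),4); plan([.4835,.144,.058],-.4)
c=load('l_scene')
s=r.read_state(); g=np.array(s['ee_pos'])+[0,0,.019]
for th in [20,25,30]:
    for L in [134,154]:
        q=proj(c,g+L/1e3*np.array([np.cos(np.radians(th)),-.008,np.sin(np.radians(th))]))[0]
        print(th,L,((q-[230,170])*4).round(1))
"
```

```text
time: 7.0
ee_pos: [0.4851, 0.1439, 0.0524]
eef_rot: [0.005, 1.0, 0.001, 0.003]
ft_force: [7.4, 0.9, 4.3]
width: 0.022
TCP [0.4851 0.144  0.0524] yaw -0.51 tilt 0.31 t 7.05 F [6.8 1.  4.1] w 0.0218
shift [ 1.6  0.  -5.6] turn -0.11
20 134 [199.2 255. ]
20 154 [171.1 236.5]
25 134 [204.4 243.5]
25 154 [176.8 223.1]
30 134 [211.1 232.9]
30 154 [184.3 210.7]
```

View pics/l_scene.png

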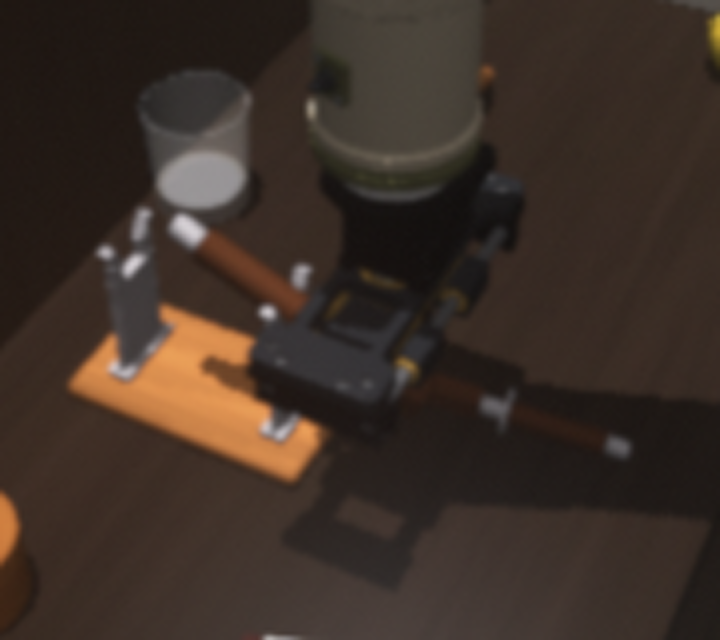

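```bash
python3 -m crank '[[-1,[0,0,0],0],[-1,[0,0,0],0],[-1,[0,0,-10],0],[-1,[0,0,-40],0],[-1,[0,0,-80],0],[-1,[0,0,-110],0],[-1,[0,0,-120],0],[-1,[0,0,-120],0],[-1,[0,0,-120],0]]' 45; python3 -c "
from h import *
snap('scene','m_scene',(230,90,410,250),4); snap('top','m_top',(215,130,345,230),6); snap('wrist','m_wrist'); plan([.4835,.144,.058],-.4)
"
```

```text
time: 7.8
ee_pos: [0.4819, 0.1435, 0.1701]
eef_rot: [0.004, 1.0, -0.0, -0.0]
ft_force: [-0.1, -0.0, -1.9]
width: 0.0215
TCP [0.4814 0.1432 0.1689] yaw -0.49 tilt 0.2 t 7.95 F [-0.9 -0.6 -1.6] w 0.0217
shift [ -2.5   1.  110.9] turn -0.09
```

View pics/m_scene.png

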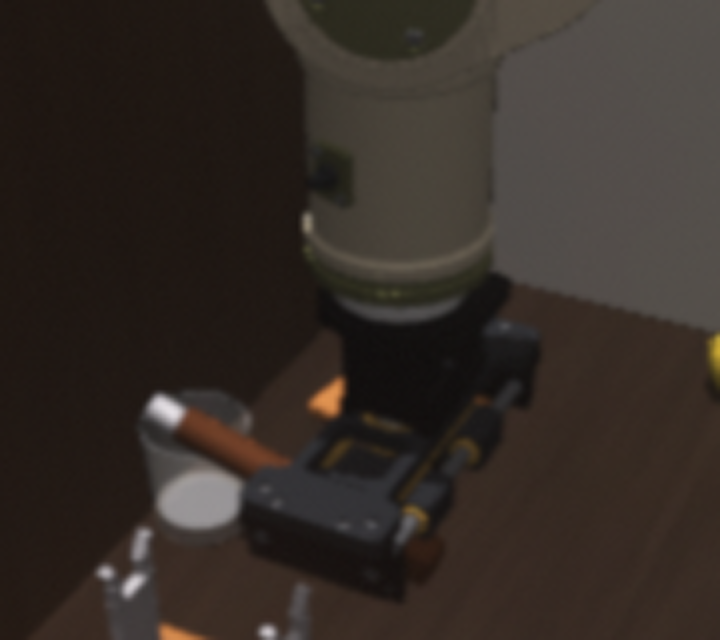

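View pics/m_top.png

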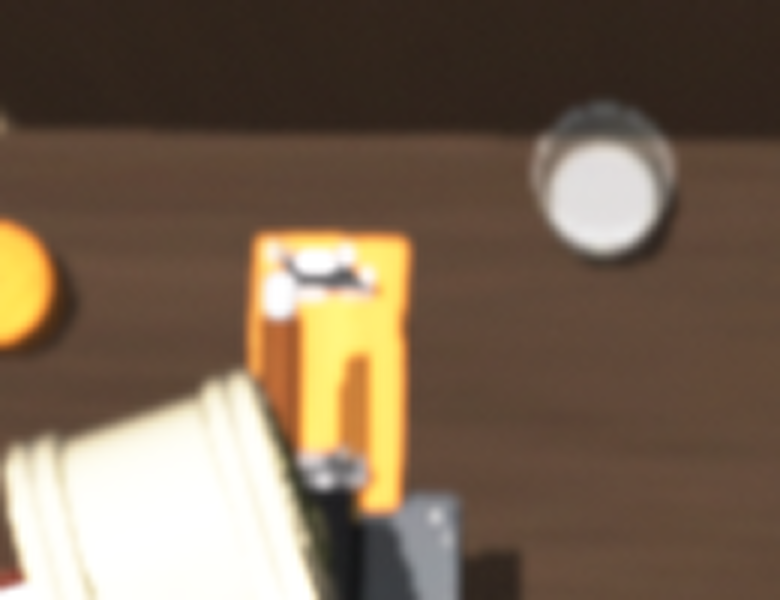

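View pics/m_wrist.png

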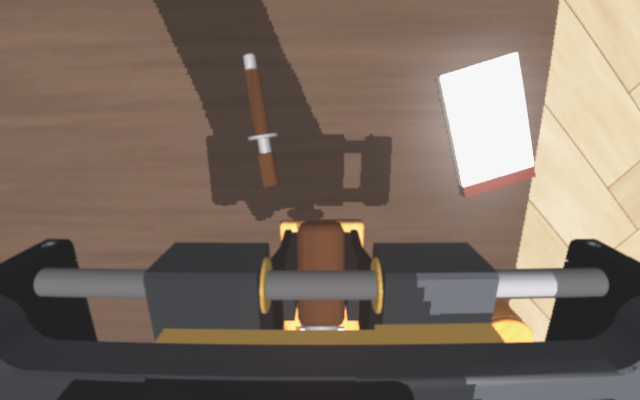

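```bash
python3 -c "
from h import *
a=load('m_scene')['pixels'][:,:,::-1][180:215,260:305]; b=load('m_top')['pixels'][:,:,::-1][168:213,250:280]
A=cv2.resize(a,(450,350),interpolation=cv2.INTER_NEAREST);B=cv2.resize(b,(300,450),interpolation=cv2.INTER_NEAREST)
o=np.zeros((450,760,3),np.uint8);o[:350,:450]=A;o[:450,460:]=B;cv2.imwrite('pics/m_z.png',o)"
```

```text
(no output)
```

View pics/m_z.png

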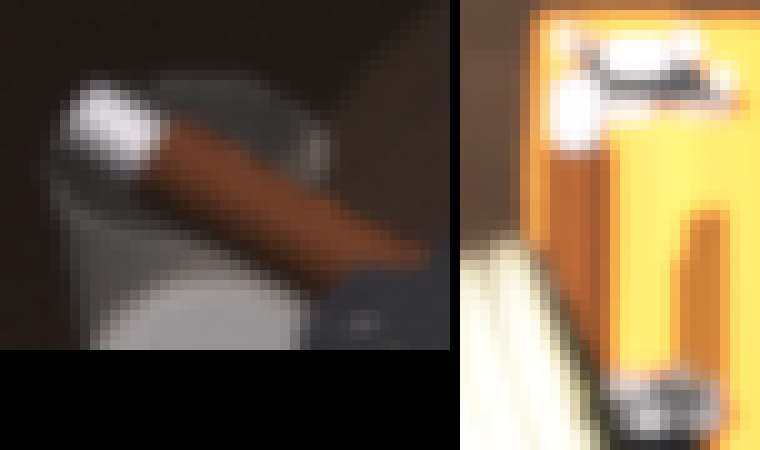

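```bash
python3 -c "
from h import *
s=load('m_scene');t=load('m_top')
b=tri([(s,275.9,195.0),(t,261.9,183)]); e=tri([(s,268,191.3),(t,261.6,175)])
print(b.round(4),e.round(4), proj(s,b),proj(t,b))
g=np.array([.4816,.1433,.189])
for th in [22,24,26,28]:
    for L in [134,154]:
        p=g+L/1e3*np.array([np.cos(np.radians(th)),-.008,np.sin(np.radians(th))])
        print(th,L,p.round(4),((proj(s,p)[0]-[260,180])*10).round(0),((proj(t,p)[0]-[250,168])*10+[460,0]).round(0))
"
```

```text
[0.6097 0.1418 0.2298] [0.6317 0.1421 0.2331] [[276.79773812 195.12683914]] [[261.6110042  182.41735429]]
22 134 [0.6058 0.1422 0.2392] [179. 122.] [570. 152.]
22 154 [0.6244 0.1421 0.2467] [103.  71.] [570.  87.]
24 134 [0.604  0.1422 0.2435] [184. 108.] [568. 156.]
24 154 [0.6223 0.1421 0.2516] [109.  55.] [568.  91.]
26 134 [0.602  0.1422 0.2477] [191.  95.] [566. 160.]
26 154 [0.62   0.1421 0.2565] [116.  39.] [565.  96.]
28 134 [0.5999 0.1422 0.2519] [198.  82.] [564. 165.]
28 154 [0.6176 0.1421 0.2613] [124.  24.] [563. 101.]
```

```bash
python3 -m crank '[[-1,[0,0,0],0],[-1,[0,0,0],0],[-1,[0,0,0],0],[-1,[0,0,0],0]]' 45; python3 -c "
from h import *
a=load('m_scene')['pixels'][:,:,::-1][180:215,260:305]; c=snap('scene','n_scene');b=c['pixels'][:,:,::-1][180:215,260:305]
t=snap('top','n_top')
A=cv2.resize(a,(390,300),interpolation=cv2.INTER_CUBIC);B=cv2.resize(b,(390,300),interpolation=cv2.INTER_CUBIC)
cv2.imwrite('pics/n_z.png',np.hstack([A,B]))
plan([.4835,.144,.058],-.4)"
```

```text
time: 8.28
ee_pos: [0.4824, 0.1436, 0.1704]
eef_rot: [0.004, 1.0, -0.0, -0.0]
ft_force: [0.9, -0.2, -1.7]
width: 0.0215
TCP [0.4825 0.1437 0.1707] yaw -0.49 tilt 0.01 t 8.38 F [ 0.6  0.9 -1.1] w 0.0218
shift [ -1.    0.3 112.7] turn -0.09
```

View pics/n_z.png

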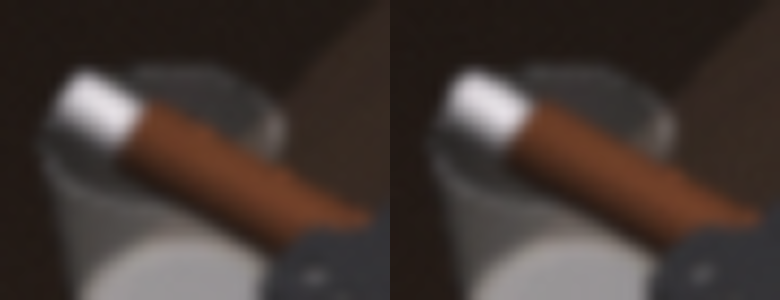

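```bash
python3 -m crank '[[-1,[0,0,30],0],[-1,[0,0,65],0],[-1,[0,0,95],0],[-1,[0,0,106],0],[-1,[0,0,110],0],[-1,[0,0,113],0],[-1,[0,0,116],0],[-1,[0,0,119],0],[-1,[0,0,122],0],[-1,[0,0,122],0]]' 8; python3 -c "
from h import *
s=snap('scene','o_scene',(230,170,410,330),4); t=snap('top','o_top',(215,130,345,230),6); plan([.4835,.144,.058],-.4)
a=s['pixels'][:,:,::-1][215:260,260:310]; b=t['pixels'][:,:,::-1][168:213,250:280]
A=cv2.resize(a,(500,450),interpolation=cv2.INTER_CUBIC);B=cv2.resize(b,(300,450),interpolation=cv2.INTER_CUBIC)
cv2.imwrite('pics/o_z.png',np.hstack([A,B]))
"
```

```text
time: 9.22
ee_pos: [0.485, 0.144, 0.0502]
eef_rot: [0.004, 1.0, 0.001, 0.003]
ft_force: [7.0, -1.1, 4.0]
width: 0.0219
TCP [0.4849 0.144  0.0504] yaw -0.52 tilt 0.29 t 9.32 F [ 7.5 -1.3  3.6] w 0.0223
shift [ 1.4  0.  -7.6] turn -0.12
```

View pics/o_z.png

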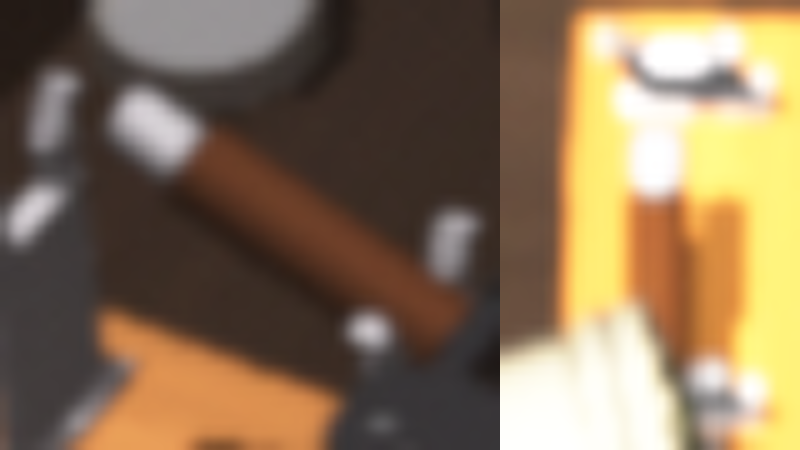

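```bash
python3 -c "
from h import *
s=load('o_scene');t=load('o_top')
b=tri([(s,279.0,231.0),(t,250+15.4,168+19.0)]);print(b.round(4))
g=np.array([.485,.144,.0693])
print(np.degrees(np.arctan2(b[2]-g[2],b[0]-g[0])),np.linalg.norm(b-g))
for th in [18,22,26,30]:
    for L in [134,154]:
        p=g+L/1e3*np.array([np.cos(np.radians(th)),-.008,np.sin(np.radians(th))])
        print(th,L,p.round(4),((proj(s,p)[0]-[260,215])*10).round(0),((proj(t,p)[0]-[250,168])*10).round(0))
"
```

```text
[0.6116 0.1426 0.1252]
23.824401077146497 0.13841256065035298
18 134 [0.6124 0.1429 0.1107] [195. 206.] [157. 191.]
18 154 [0.6315 0.1428 0.1169] [124. 162.] [157. 131.]
22 134 [0.6092 0.1429 0.1195] [204. 183.] [153. 197.]
22 154 [0.6278 0.1428 0.127 ] [134. 135.] [153. 138.]
26 134 [0.6054 0.1429 0.128 ] [215. 160.] [150. 205.]
26 154 [0.6234 0.1428 0.1368] [146. 109.] [149. 146.]
30 134 [0.601  0.1429 0.1363] [229. 139.] [147. 215.]
30 154 [0.6184 0.1428 0.1463] [162.  84.] [145. 157.]
```

```bash
python3 -m crank '[[-1,[-2,0,0],0],[-1,[-3,0,2],0],[-1,[-4,0,4],0],[-1,[-5,0,6],0],[-1,[-5,0,6],0]]' 8; python3 -c "
from h import *
s=snap('scene','p_scene',(230,170,410,330),4); t=snap('top','p_top',(215,130,345,230),6); plan([.4835,.144,.058],-.4)
a=s['pixels'][:,:,::-1][215:260,260:310]; b=t['pixels'][:,:,::-1][168:213,250:280]
A=cv2.resize(a,(500,450),interpolation=cv2.INTER_CUBIC);B=cv2.resize(b,(300,450),interpolation=cv2.INTER_CUBIC)
cv2.imwrite('pics/p_z.png',np.hstack([A,B]))
g=np.array(r.read_state()['ee_pos'])+[0,0,.019]
for th in [22,26,30,34]:
    for L in [138,158]:
        p=g+L/1e3*np.array([np.cos(np.radians(th)),-.008,np.sin(np.radians(th))])
        print(th,L,p.round(4),((proj(s,p)[0]-[260,215])*10).round(0),((proj(t,p)[0]-[250,168])*10).round(0))
"
```

```text
time: 9.73
ee_pos: [0.4882, 0.1439, 0.0429]
eef_rot: [0.004, 1.0, 0.0, 0.001]
ft_force: [3.8, -0.0, 5.6]
width: 0.0219
TCP [0.488  0.1439 0.043 ] yaw -0.49 tilt 0.07 t 9.83 F [4.3 0.9 4.6] w 0.0219
shift [  4.5   0.1 -15. ] turn -0.09
22 138 [0.616  0.1428 0.1137] [181. 192.] [156. 179.]
22 158 [0.6345 0.1426 0.1212] [112. 144.] [156. 120.]
26 138 [0.6121 0.1428 0.1225] [192. 169.] [153. 187.]
26 158 [0.6301 0.1426 0.1313] [124. 117.] [152. 129.]
30 138 [0.6076 0.1428 0.131 ] [206. 148.] [150. 197.]
30 158 [0.6249 0.1426 0.141 ] [140.  93.] [148. 140.]
34 138 [0.6025 0.1428 0.1392] [223. 128.] [146. 209.]
34 158 [0.619  0.1426 0.1504] [158.  69.] [144. 153.]
```

View pics/p_z.png

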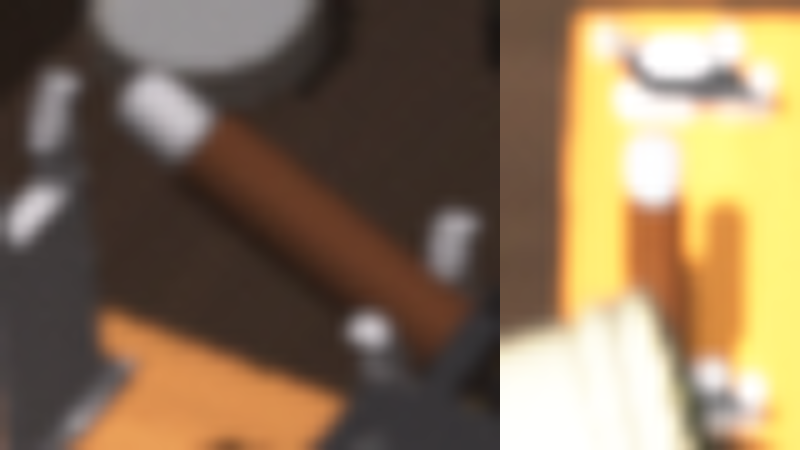

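```bash
python3 -m crank '[[-1,[0,0,0],0],[-1,[0,0,0],0],[-1,[0,0,0],0],[-1,[0,0,0],0],[-1,[-6,0,-4],0],[-1,[-13,0,-10],0],[-1,[-20,0,-17],0],[-1,[-24,0,-30],0],[-1,[-24,0,-60],0],[-1,[-20,0,-90],0],[-1,[-20,0,-100],0],[-1,[-20,0,-100],0]]' 60; python3 -c "
from h import *
s=snap('scene','q_scene',(230,130,410,290),4); t=snap('top','q_top',(215,130,345,230),6); plan([.4835,.144,.058],-.4)
a=s['pixels'][:,:,::-1][185:230,240:290]; b=t['pixels'][:,:,::-1][158:203,250:280]
A=cv2.resize(a,(500,450),interpolation=cv2.INTER_CUBIC);B=cv2.resize(b,(300,450),interpolation=cv2.INTER_CUBIC)
cv2.imwrite('pics/q_z.png',np.hstack([A,B]))
g=np.array(r.read_state()['ee_pos'])+[0,0,.019]
for th in [18,22,26,30]:
    for L in [138,158]:
        p=g+L/1e3*np.array([np.cos(np.radians(th)),-.008,np.sin(np.radians(th))])
        print(th,L,p.round(4),((proj(s,p)[0]-[240,185])*10).round(0),((proj(t,p)[0]-[250,158])*10).round(0))
"
```

```text
time: 10.83
ee_pos: [0.5078, 0.1439, 0.1445]
eef_rot: [0.004, 1.0, 0.001, 0.001]
ft_force: [0.8, 0.6, -1.9]
width: 0.021
TCP [0.5066 0.1434 0.1416] yaw -0.47 tilt 0.11 t 10.93 F [ 0.1  0.2 -1.8] w 0.0213
shift [23.   0.4 83.7] turn -0.07
18 138 [0.6379 0.1423 0.2033] [269. 164.] [128. 167.]
18 158 [0.6569 0.1421 0.2094] [195. 119.] [128. 102.]
22 138 [0.6346 0.1423 0.2123] [277. 136.] [124. 172.]
22 158 [0.6531 0.1421 0.2198] [204.  86.] [123. 108.]
26 138 [0.6307 0.1423 0.2211] [289. 109.] [120. 180.]
26 158 [0.6486 0.1421 0.2299] [217.  55.] [119. 117.]
30 138 [0.6261 0.1423 0.2296] [303.  83.] [116. 190.]
30 158 [0.6435 0.1421 0.2396] [232.  25.] [114. 128.]
```

View pics/q_z.png

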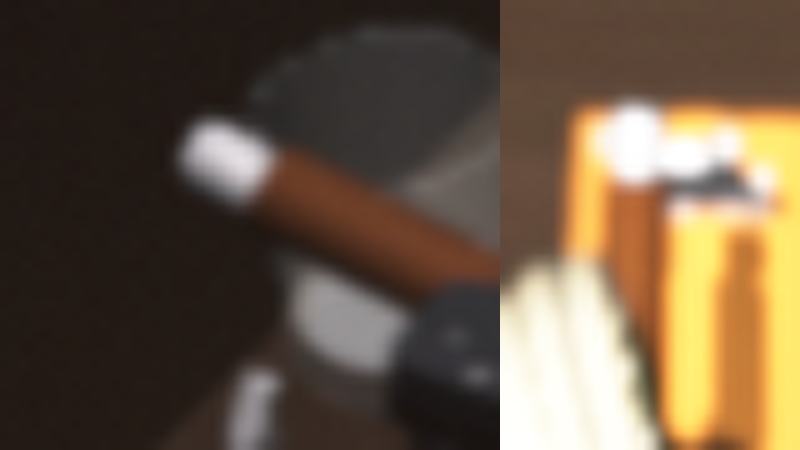

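View pics/q_scene.png

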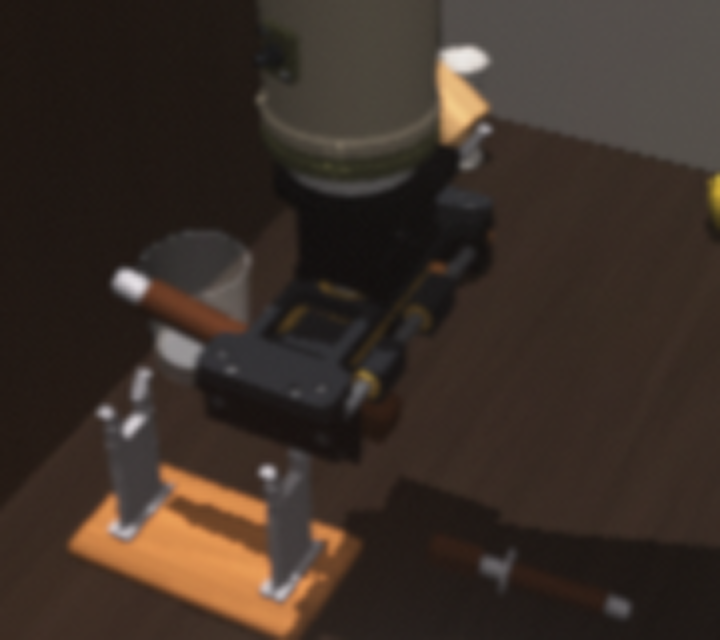

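```bash
python3 -c "
from h import *
s=load('b_scene');t=load('b_top')
a=s['pixels'][:,:,::-1][138:208,300:365]; b=t['pixels'][:,:,::-1][158:210,342:392]
A=cv2.resize(a,(390,420),interpolation=cv2.INTER_CUBIC);B=cv2.resize(b,(400,416),interpolation=cv2.INTER_CUBIC)
o=np.zeros((420,790,3),np.uint8);o[:,:390]=A;o[:416,390:]=B;cv2.imwrite('pics/ring.png',o)"
```

```text
(no output)
```

View pics/ring.png

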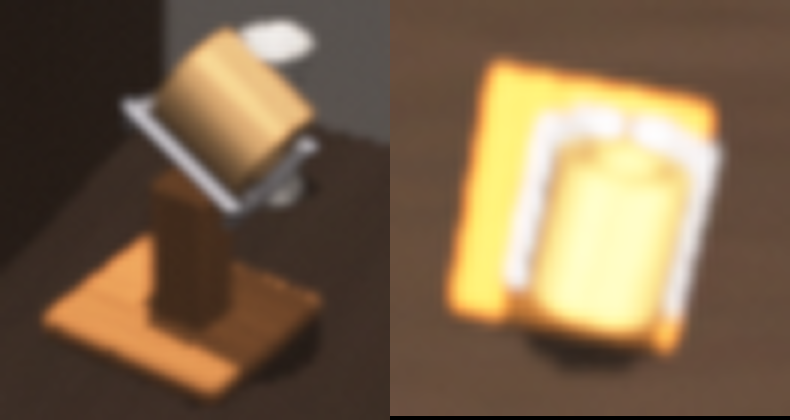

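```bash
cat > fit.py <<'E'
from h import *
from scipy.optimize import least_squares
s=load('b_scene');t=load('b_top')
sp=np.array([(225,28),(270,72),(315,113),(300,143),(240,188),(200,142),(160,97),(190,55)])/6+[300,138]
tp=(np.array([(555,200),(538,305),(562,160),(660,320),(673,240),(685,170),(600,336),(625,146)])-[390,0])/8+[342,158]
def ringpts(M,psi,tilt=np.radians(30)):
    ax=np.array([np.cos(tilt)*np.cos(psi),np.cos(tilt)*np.sin(psi),np.sin(tilt)])
    e1=np.array([-np.sin(psi),np.cos(psi),0]); e2=np.cross(ax,e1)
    a=np.linspace(0,2*np.pi,60,endpoint=False)
    c=.029*(np.cos(a)[:,None]*e1+np.sin(a)[:,None]*e2)
    return np.vstack([M+c,M+.06*ax+c])
def res(p,z=.125):
    P=ringpts(np.array([p[0],p[1],z if len(p)<4 else p[3]]),p[2]); o=[]
    for c,k in [(s,sp),(t,tp)]:
        h=cv2.convexHull(proj(c,P).astype(np.float32))
        o+=[cv2.pointPolygonTest(h,(float(u),float(v)),True) for u,v in k]
    return np.array(o)
if __name__=='__main__':
    for p0 in ([.59,-.19,-.14],[.59,-.19,-.14,.125]):
        f=least_squares(res,p0,diff_step=1e-4); print(f.x.round(4),np.degrees(f.x[2]).round(1),f.fun.round(1))
E
python3 fit.py
```

```text
[ 0.5891 -0.1891 -0.2553] -14.6 [-0.3  1.7  0.8  1.2  1.7  1.9  0.6 -0.2  1.1 -0.2  0.5 -0.2  1.4  0.6
 -0.9  0.8]
[ 0.5885 -0.1881 -0.2622  0.1268] -15.0 [-0.   2.1  1.1  1.1  1.4  1.6  0.8  0.1  1.3 -0.   0.6 -0.4  1.3  0.4
 -0.8  0.7]
```

```bash
python3 - <<'E'
from fit import *
def res2(p): return res(p[:3])-p[3]
for p0 in ([.59,-.19,-.14,1.],[.59,-.19,-.2,.5]):
    f=least_squares(res2,p0,diff_step=1e-4); print(f.x.round(4),np.degrees(f.x[2]).round(1),f.fun.round(1))
for psi in (-8,-10,-12,-14):
    f=least_squares(lambda q:res([q[0],q[1],np.radians(psi)])-q[2],[.59,-.19,1],diff_step=1e-4); print(psi,f.x.round(4),f.cost,f.fun.round(1))
# base corners top
pts=(np.array([(495,62),(455,315),(668,350),(718,105)])-[390,0])/8+[342,158]
P=np.array([atz(t,u,v,.012) for u,v in pts]); print(P.round(4))
for i,j in ((1,0),(2,3),(2,1),(3,0)):
    d=P[j]-P[i]; print(np.degrees(np.arctan2(d[1],d[0])).round(1),np.linalg.norm(d).round(4))
pts=np.array([(42,318),(212,398),(322,300),(148,237)])/6+[300,138]
P=np.array([atz(s,u,v,.012) for u,v in pts]); print(P.round(4))
for i,j in ((0,1),(1,2),(2,3),(3,0)):
    d=P[j]-P[i]; print(np.degrees(np.arctan2(d[1],d[0])).round(1),np.linalg.norm(d).round(4))
E
```

```text
[ 0.5886 -0.1904 -0.2066  0.6536] -11.8 [-1.   1.1  0.5  0.3  0.7  1.2 -0.4 -1.1  0.5 -0.7  0.1 -0.4  0.7  0.
 -1.5  0. ]
[ 0.5886 -0.1904 -0.207   0.6537] -11.9 [-1.   1.1  0.5  0.3  0.7  1.2 -0.4 -1.1  0.5 -0.7  0.1 -0.4  0.7  0.
 -1.5  0. ]
-8 [ 0.5884 -0.1921  0.6545] 5.512456897472726 [-0.9  1.   0.8 -0.2  0.3  1.3 -0.7 -1.4  0.7 -0.6  0.6 -0.2  0.6  0.2
 -1.6  0.1]
-10 [ 0.5885 -0.1912  0.656 ] 5.013545505698426 [-1.   1.1  0.7  0.1  0.5  1.2 -0.5 -1.2  0.6 -0.7  0.3 -0.3  0.7  0.1
 -1.6  0.1]
-12 [ 0.5886 -0.1904  0.6514] 4.843021328662973 [-1.   1.1  0.5  0.3  0.7  1.2 -0.3 -1.1  0.5 -0.7  0.1 -0.4  0.7  0.
 -1.5  0. ]
-14 [ 0.5887 -0.1896  0.6421] 5.044344254418224 [-1.   1.2  0.3  0.6  0.9  1.1 -0.2 -1.   0.4 -0.8 -0.2 -0.7  0.8 -0.1
 -1.5  0. ]
[[ 0.7087 -0.1612  0.012 ]
 [ 0.5951 -0.1441  0.012 ]
 [ 0.5811 -0.2382  0.012 ]
 [ 0.6911 -0.2606  0.012 ]]
-8.5 0.1149
-11.5 0.1122
81.6 0.0951
80.0 0.101
[[ 0.7063 -0.157   0.012 ]
 [ 0.5986 -0.1358  0.012 ]
 [ 0.5826 -0.236   0.012 ]
 [ 0.6902 -0.2477  0.012 ]]
168.8 0.1098
-99.1 0.1015
-6.2 0.1083
80.0 0.092
```

```bash
python3 - <<'E'
from h import *
s=load('q_scene');t=load('q_top')
b=tri([(s,266.5,202.3),(t,263.5,176.5)]); e=tri([(s,240+19.5,185+14.5),(t,263.5,158+10.8)])
print(b.round(4),e.round(4),proj(s,b),proj(t,b))
g=np.array([.5070,.1437,.162])
for q in (b,e):
    d=q-g; print(np.linalg.norm(d).round(4),np.degrees(np.arctan2(d[2],np.hypot(d[0],d[1]))).round(1),np.degrees(np.arctan2(d[1],d[0])).round(2))
print(np.degrees(np.arctan2((e-b)[2],(e-b)[0])))
plan([.45,0,.2],-10)
E
```

```text
[0.6356 0.1418 0.2006] [0.6575 0.1413 0.2011] [[267.94543617 202.50069795]] [[263.01787382 175.56479263]]
0.1343 16.7 -0.85
0.1555 14.6 -0.91
1.2826309763922754
TCP [0.5066 0.1434 0.1416] yaw -0.47 tilt 0.11 t 10.93 F [ 0.1  0.2 -1.8] w 0.0213
shift [  55.6 -143.9  -58.2] turn 9.53
```

```bash
python3 -m crank '[[-1,[0,0,0],0],[-1,[0,0,0],0],[-1,[0,0,0],0],[-1,[0,0,0],0]]' 16; python3 -c "
from h import *
s=snap('scene','r_scene'); 
a=load('q_scene')['pixels'][:,:,::-1][185:225,240:290]; b=s['pixels'][:,:,::-1][185:225,240:290]
cv2.imwrite('pics/r_z.png',np.hstack([cv2.resize(x,(390,312),interpolation=cv2.INTER_CUBIC) for x in (a,b)]))
plan([.45,0,.2],-10)"
```

```text
time: 11.27
ee_pos: [0.5071, 0.1433, 0.142]
eef_rot: [0.004, 1.0, -0.0, -0.001]
ft_force: [0.1, 0.1, -1.6]
width: 0.0219
TCP [0.5073 0.1434 0.1422] yaw -0.49 tilt 0.06 t 11.32 F [ 0.4  1.  -1.4] w 0.022
shift [  56.1 -143.9  -57.7] turn 9.51
```

View pics/r_z.png

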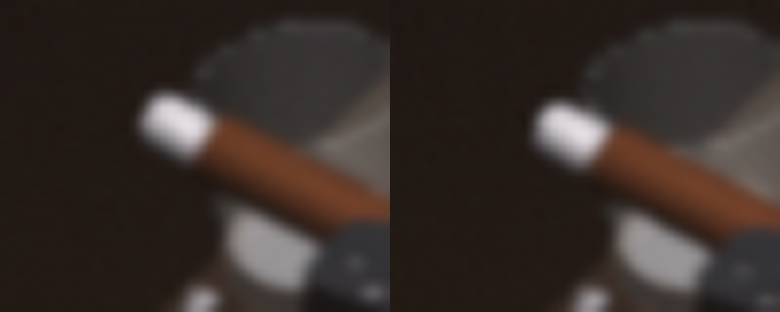

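```bash
python3 -c "
from h import *
plan([.411,-.16,.142],-10);plan([.411,-.16,.0592],-10)"
```

```text
TCP [0.5073 0.1434 0.1422] yaw -0.49 tilt 0.06 t 11.32 F [ 0.4  1.  -1.4] w 0.022
shift [  93.7 -304.2    0.4] turn 9.51
TCP [0.5073 0.1434 0.1422] yaw -0.49 tilt 0.06 t 11.32 F [ 0.4  1.  -1.4] w 0.022
shift [  93.6 -304.1   83.2] turn 9.51
```

Smooth ramps to avoid jerking the bar.

```bash
python3 -m crank '[[-1,[5,-15,0],0.5],[-1,[14,-45,0],1.5],[-1,[25,-80,0],2.5],[-1,[36,-116,0],3.6],[-1,[47,-152,0],4.7],[-1,[58,-188,0],5.8],[-1,[69,-224,15],7],[-1,[80,-258,35],8],[-1,[88,-284,55],9],[-1,[92,-299,72],9.5],[-1,[94,-304,83],9.5],[-1,[94,-304,83],9.5]]' 45; python3 -c "
from h import *
plan([.411,-.16,.0592],-10)
snap('scene','s_scene',(290,120,430,230),5.5); snap('top','s_top',(310,150,410,250),6); snap('wrist','s_wrist')"
```

```text
time: 12.32
ee_pos: [0.4083, -0.1613, 0.0579]
eef_rot: [0.089, 0.996, -0.0, -0.002]
ft_force: [-0.8, 0.5, -1.4]
width: 0.0216
TCP [ 0.4083 -0.1613  0.0579] yaw -10.19 tilt 0.21 t 12.32 F [-0.8  0.5 -1.4] w 0.0216
shift [-2.4  1.7 -1.3] turn -0.19
```

View pics/s_scene.png

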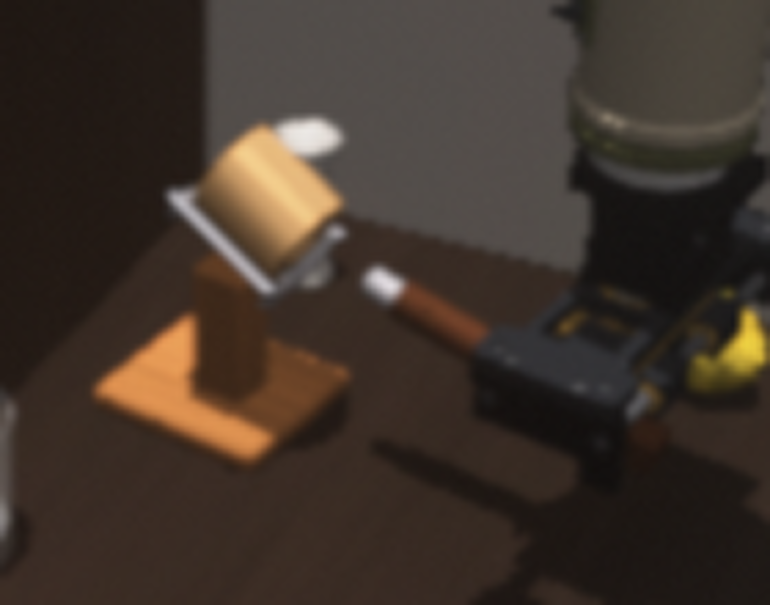

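View pics/s_top.png

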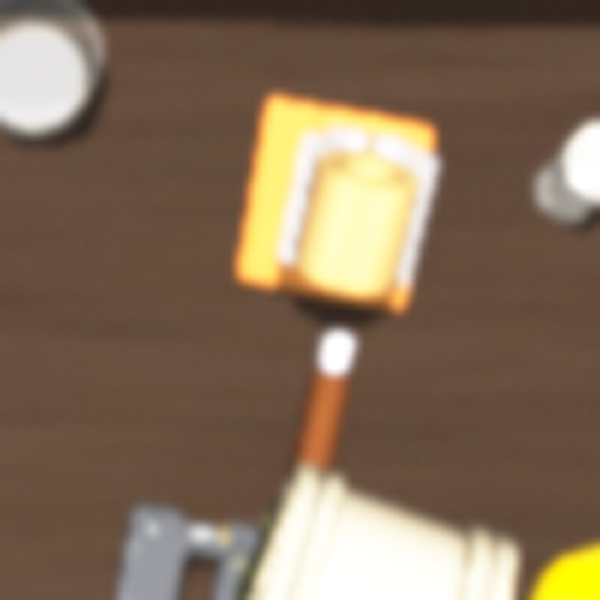

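View pics/s_wrist.png

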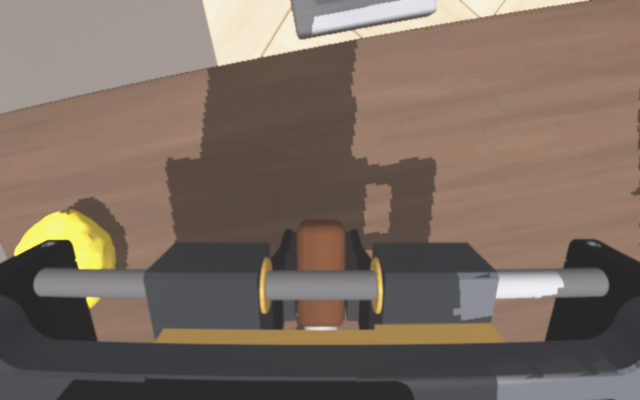

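```bash
python3 - <<'E'
from h import *
s=load('s_scene');t=load('s_top')
a=s['pixels'][:,:,::-1][155:195,335:385]
b=t['pixels'][:,:,::-1][195:235,350:380]
cv2.imwrite('pics/s_z.png',np.hstack([cv2.resize(a,(450,360),interpolation=cv2.INTER_CUBIC),cv2.resize(b,(270,360),interpolation=cv2.INTER_CUBIC)]))
b=tri([(s,290+402/5.5,120+290/5.5),(t,310+332/6,150+374/6)]); e=tri([(s,290+372/5.5,120+276/5.5),(t,310+340/6,150+331/6)])
g=np.array([.4083,-.1613,.0769])
print(b.round(4),e.round(4))
for q in (b,e):
    d=q-g; print(np.linalg.norm(d).round(4),np.degrees(np.arctan2(d[2],np.hypot(d[0],d[1]))).round(1),np.degrees(np.arctan2(d[1],d[0])).round(2))
u=lambda th,ps:np.array([np.cos(th)*np.cos(ps),np.cos(th)*np.sin(ps),np.sin(th)])
for th in (14,17,20):
    for L in (.134,.154):
        p=g+L*u(np.radians(th),np.radians(-10.2)); print(th,L,p.round(4),((proj(s,p)[0]-[290,120])*5.5).round(0),((proj(t,p)[0]-[310,150])*6).round(0))
M=np.array([.5885,-.191,.125]); print(((proj(s,M)[0]-[290,120])*5.5).round(0),((proj(t,M)[0]-[310,150])*6).round(0))
E
```

```text
[ 0.5351 -0.185   0.1141] [ 0.5566 -0.1901  0.1138]
0.1343 16.1 -10.59
0.1555 13.7 -10.99
14 0.134 [ 0.5363 -0.1843  0.1093] [400. 298.] [329. 371.]
14 0.154 [ 0.5554 -0.1878  0.1142] [369. 278.] [337. 336.]
17 0.134 [ 0.5344 -0.184   0.1161] [404. 288.] [330. 374.]
17 0.154 [ 0.5532 -0.1874  0.1219] [373. 267.] [338. 338.]
20 0.134 [ 0.5322 -0.1836  0.1227] [408. 279.] [331. 377.]
20 0.154 [ 0.5507 -0.1869  0.1296] [378. 256.] [339. 342.]
[314. 242.] [345. 273.]
```

View pics/s_z.png

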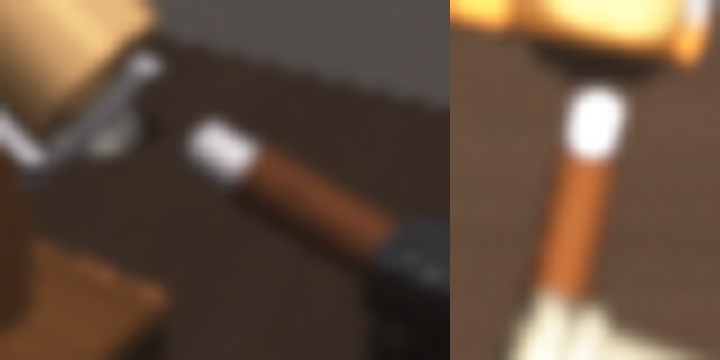

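```bash
python3 -m crank '[[-1,[-6,1,-1],0],[-1,[-14,2,-3],0],[-1,[-20,2,-4],0],[-1,[-22,2,-4],0],[-1,[-22,2,-4],0]]' 45; python3 -c "
from h import *
plan([.411,-.16,.0592],-10)
s=snap('scene','t_scene',(290,120,430,230),5.5); t=snap('top','t_top',(310,150,410,250),6)
plan([.411,-.16,.0592],-10)
g=np.array(r.read_state()['ee_pos'])+[0,0,.019]
u=lambda th,ps:np.array([np.cos(th)*np.cos(ps),np.cos(th)*np.sin(ps),np.sin(th)])
for th in (14,17,20):
    for L in (.134,.154):
        p=g+L*u(np.radians(th),np.radians(-10.2)); print(th,L,p.round(4),((proj(s,p)[0]-[290,120])*5.5).round(0),((proj(t,p)[0]-[310,150])*6).round(0))
a=s['pixels'][:,:,::-1][130:190,320:380]
b=t['pixels'][:,:,::-1][170:230,340:385]
cv2.imwrite('pics/t_z.png',np.hstack([cv2.resize(a,(420,420),interpolation=cv2.INTER_CUBIC),cv2.resize(b,(315,420),interpolation=cv2.INTER_CUBIC)]))
"
```

```text
time: 12.88
ee_pos: [0.4339, -0.1615, 0.064]
eef_rot: [0.087, 0.996, -0.0, 0.0]
ft_force: [-0.0, 0.6, -0.6]
width: 0.0213
TCP [ 0.4339 -0.1615  0.064 ] yaw -9.94 tilt 0.04 t 12.88 F [-0.   0.6 -0.6] w 0.0213
shift [22.9 -2.4  4.8] turn 0.06
TCP [ 0.4328 -0.1615  0.0636] yaw -9.98 tilt 0.03 t 12.98 F [ 0.5 -0.8 -1.2] w 0.0215
shift [21.8 -2.3  4.5] turn 0.02
14 0.134 [ 0.5608 -0.1846  0.1151] [357. 277.] [331. 326.]
14 0.154 [ 0.5799 -0.188   0.1199] [327. 257.] [339. 290.]
17 0.134 [ 0.559  -0.1842  0.1218] [361. 267.] [332. 328.]
17 0.154 [ 0.5778 -0.1876  0.1277] [331. 246.] [340. 292.]
20 0.134 [ 0.5568 -0.1838  0.1285] [365. 258.] [333. 331.]
20 0.154 [ 0.5753 -0.1872  0.1353] [335. 235.] [341. 295.]
```

View pics/t_z.png

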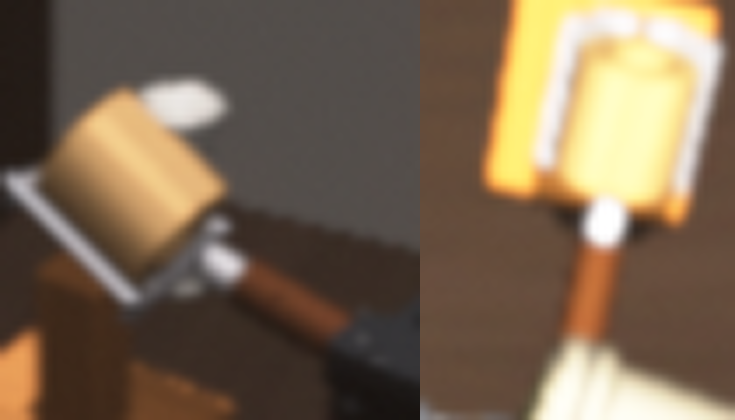

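```bash
python3 -m crank '[[-1,[-5,0,-1.5],0],[-1,[-10,0,-3],0],[-1,[-15,0,-4.5],0],[-1,[-20,0,-6],0],[-1,[-20,0,-6],0]]' 20; python3 -c "
from h import *
plan([.411,-.16,.0592],-10)
s=snap('scene','u_scene',(290,120,430,230),5.5); t=snap('top','u_top',(310,150,410,250),6)
a=s['pixels'][:,:,::-1][130:190,320:380]
b=t['pixels'][:,:,::-1][170:230,340:385]
cv2.imwrite('pics/u_z.png',np.hstack([cv2.resize(a,(420,420),interpolation=cv2.INTER_CUBIC),cv2.resize(b,(315,420),interpolation=cv2.INTER_CUBIC)]))
"
```

```text
time: 13.4
ee_pos: [0.454, -0.1652, 0.0702]
eef_rot: [0.087, 0.996, -0.0, 0.001]
ft_force: [-0.6, 0.3, -1.7]
width: 0.0218
TCP [ 0.454  -0.1652  0.0702] yaw -9.97 tilt 0.06 t 13.4 F [-0.6  0.3 -1.7] w 0.0218
shift [43.2 -2.3 11. ] turn 0.03
```

View pics/u_z.png

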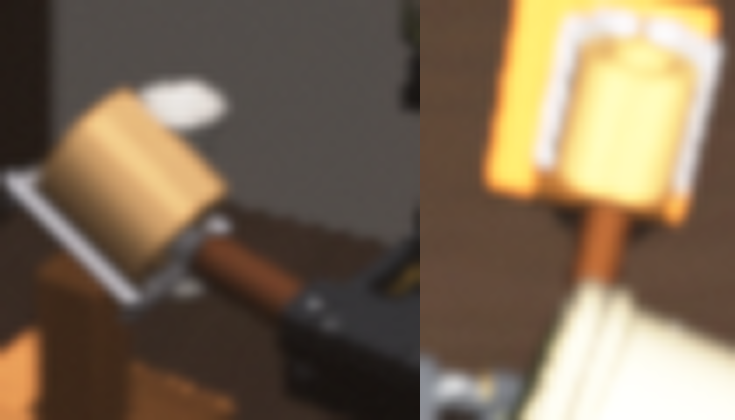

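```bash
python3 -m crank '[[-1,[-5,0,-1.5],0],[-1,[-10,0,-3],0],[-1,[-14,0,-4],0],[-1,[-14,0,-4],0]]' 20; python3 -c "
from h import *
plan([.411,-.16,.0592],-10)
s=snap('scene','v_scene',(290,120,430,230),5.5); t=snap('top','v_top',(310,150,410,250),6)
a=s['pixels'][:,:,::-1][130:190,320:380]
b=t['pixels'][:,:,::-1][170:230,340:385]
cv2.imwrite('pics/v_z.png',np.hstack([cv2.resize(a,(420,420),interpolation=cv2.INTER_CUBIC),cv2.resize(b,(315,420),interpolation=cv2.INTER_CUBIC)]))
"
```

```text
time: 13.83
ee_pos: [0.4676, -0.1676, 0.0741]
eef_rot: [0.087, 0.996, -0.0, 0.001]
ft_force: [-0.6, 0.6, -1.3]
width: 0.0217
TCP [ 0.4676 -0.1676  0.0741] yaw -9.97 tilt 0.06 t 13.83 F [-0.6  0.6 -1.3] w 0.0217
shift [57.1 -2.4 14.9] turn 0.03
```

View pics/v_z.png

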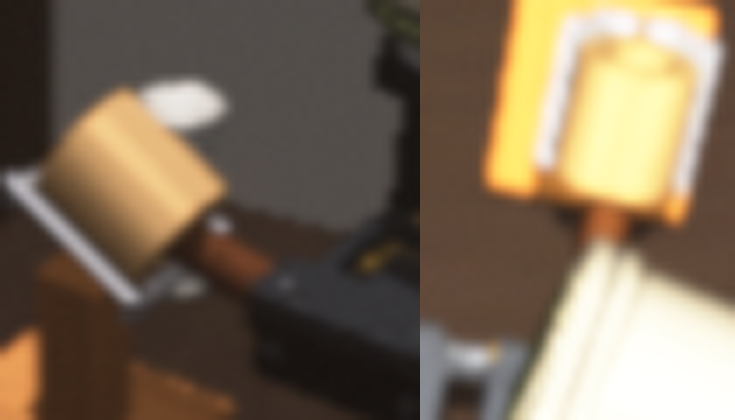

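```bash
python3 -m crank '[[-1,[0,0,3],0],[-1,[-1,0,6],0],[-1,[-2,0,9],0],[-1,[-3,0,12],0],[-1,[-4,0,15],0],[-1,[-5,0,18],0],[-1,[-5,0,18],0]]' 8; python3 -c "
from h import *
plan([.411,-.16,.0592],-10)
s=snap('scene','w_scene',(290,120,430,230),5.5); t=snap('top','w_top',(310,150,410,250),6)
a=s['pixels'][:,:,::-1][130:190,320:380]
b=t['pixels'][:,:,::-1][170:230,340:385]
cv2.imwrite('pics/w_z.png',np.hstack([cv2.resize(a,(420,420),interpolation=cv2.INTER_CUBIC),cv2.resize(b,(315,420),interpolation=cv2.INTER_CUBIC)]))
"
```

```text
time: 14.52
ee_pos: [0.4712, -0.1682, 0.0551]
eef_rot: [0.087, 0.996, -0.0, -0.0]
ft_force: [-1.2, 0.0, -0.7]
width: 0.0215
TCP [ 0.4712 -0.1682  0.0551] yaw -9.98 tilt 0.05 t 14.52 F [-1.2  0.  -0.7] w 0.0215
shift [60.7 -2.3 -4.1] turn 0.02
```

View pics/w_z.png

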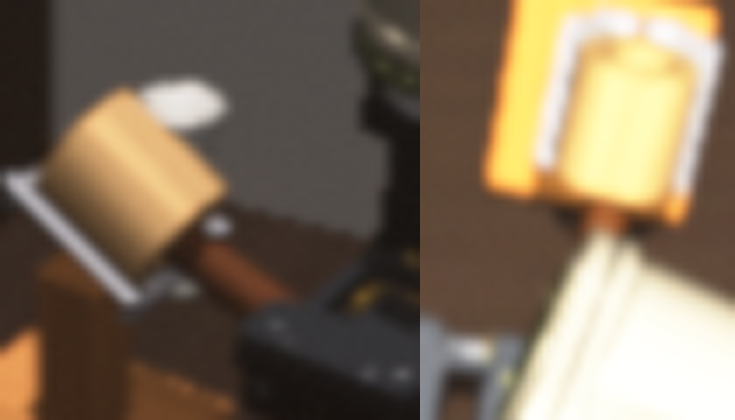

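```bash
python3 -m crank '[[-1,[-1,0,3],0],[-1,[-2,0,6],0],[-1,[-3,0,9],0],[-1,[-4,0,11],0],[-1,[-4,0,11],0]]' 8; python3 -c "
from h import *
plan([.411,-.16,.0592],-10)
s=snap('scene','x_scene',(290,120,430,230),5.5); t=snap('top','x_top',(310,150,410,250),6)
a=s['pixels'][:,:,::-1][130:190,320:380]
b=t['pixels'][:,:,::-1][170:230,340:385]
cv2.imwrite('pics/x_z.png',np.hstack([cv2.resize(a,(420,420),interpolation=cv2.INTER_CUBIC),cv2.resize(b,(315,420),interpolation=cv2.INTER_CUBIC)]))
"
```

```text
time: 15.03
ee_pos: [0.4753, -0.1689, 0.0443]
eef_rot: [0.087, 0.996, -0.0, -0.0]
ft_force: [-0.7, 0.6, -0.5]
width: 0.0217
TCP [ 0.4753 -0.1689  0.0443] yaw -9.98 tilt 0.03 t 15.03 F [-0.7  0.6 -0.5] w 0.0217
shift [ 64.9  -2.4 -14.9] turn 0.02
```

View pics/x_z.png

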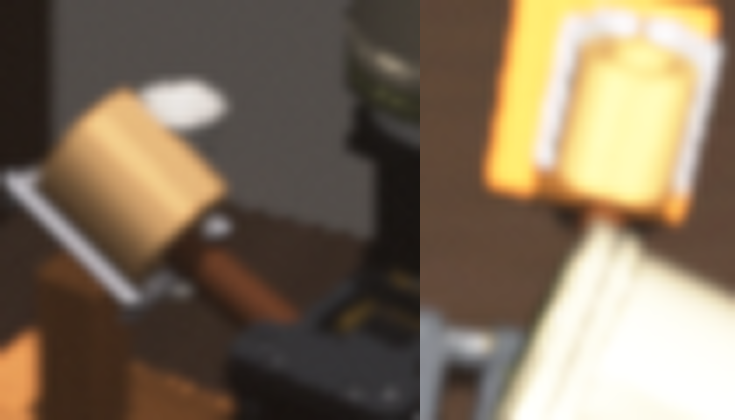

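```bash
python3 -m crank '[[-1,[-5,0,-2.8],0],[-1,[-10,0,-5.5],0],[-1,[-15,0,-8.3],0],[-1,[-20,0,-11],0],[-1,[-25,0,-13.8],0],[-1,[-28,0,-15.5],0],[-1,[-28,0,-15.5],0]]' 10; python3 -c "
from h import *
plan([.411,-.16,.0592],-10)
s=snap('scene','y_scene',(290,120,430,230),5.5); t=snap('top','y_top',(310,150,410,250),6)
a=s['pixels'][:,:,::-1][130:190,310:370]
b=t['pixels'][:,:,::-1][160:220,340:385]
cv2.imwrite('pics/y_z.png',np.hstack([cv2.resize(a,(420,420),interpolation=cv2.INTER_CUBIC),cv2.resize(b,(315,420),interpolation=cv2.INTER_CUBIC)]))
"
```

```text
time: 15.72
ee_pos: [0.5042, -0.1741, 0.0609]
eef_rot: [0.087, 0.996, -0.0, 0.001]
ft_force: [-0.1, 0.1, 0.3]
width: 0.022
TCP [ 0.5042 -0.1741  0.0609] yaw -9.97 tilt 0.1 t 15.72 F [-0.1  0.1  0.3] w 0.022
shift [94.2 -2.3  1.6] turn 0.03
```

View pics/y_z.png

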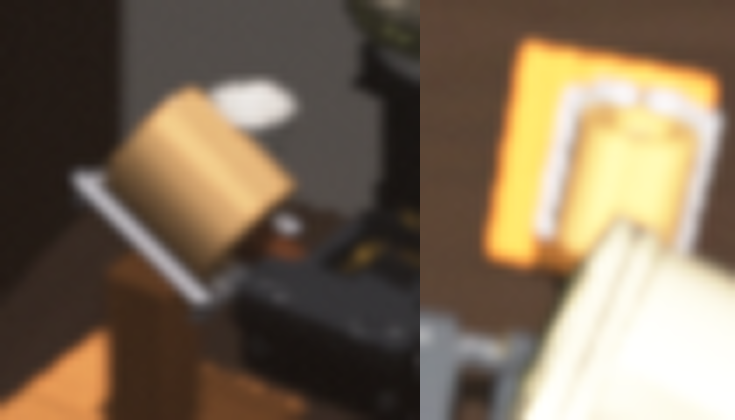

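```bash
python3 -m crank '[[-1,[-5,0,-2.8],0],[-1,[-10,0,-5.6],0],[-1,[-15,0,-8.4],0],[-1,[-20,0,-11.2],0],[-1,[-25,0,-14],0],[-1,[-29,0,-16.2],0],[-1,[-29,0,-16.2],0]]' 10; python3 -c "
from h import *
plan([.411,-.16,.0592],-10)
s=snap('scene','z_scene',(290,120,430,230),5.5); t=snap('top','z_top',(310,150,410,250),6)
a=s['pixels'][:,:,::-1][130:190,310:370]
b=t['pixels'][:,:,::-1][160:220,340:385]
cv2.imwrite('pics/z_z.png',np.hstack([cv2.resize(a,(420,420),interpolation=cv2.INTER_CUBIC),cv2.resize(b,(315,420),interpolation=cv2.INTER_CUBIC)]))
"
```

```text
time: 16.4
ee_pos: [0.5328, -0.1791, 0.0771]
eef_rot: [0.087, 0.996, -0.0, 0.001]
ft_force: [-0.4, -0.3, -0.3]
width: 0.0218
TCP [ 0.5328 -0.1791  0.0771] yaw -9.97 tilt 0.09 t 16.4 F [-0.4 -0.3 -0.3] w 0.0218
shift [123.3  -2.3  17.7] turn 0.03
```

View pics/z_z.png

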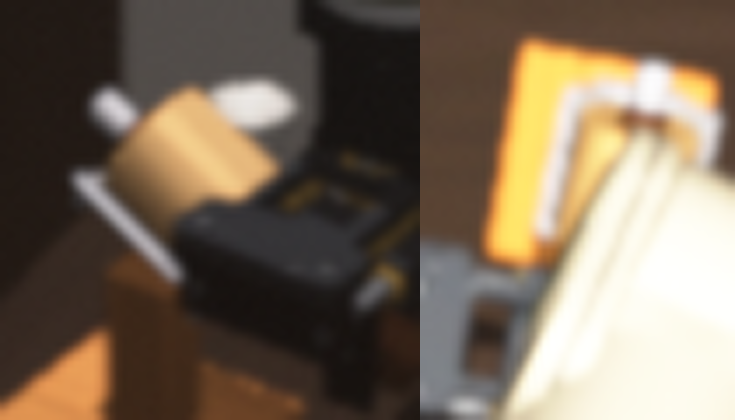

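```bash
python3 -m crank '[[-1,[0,0,0],0],[-1,[0,0,0],0],[-1,[0,0,0],0],[-1,[0,0,-2],0],[-1,[0,0,-5],0],[-1,[0,0,-9],0],[-1,[0,0,-13],0],[-1,[0,0,-17],0],[-1,[0,0,-21],0],[-1,[0,0,-25],0],[-1,[0,0,-25],0]]' 60; python3 -c "
from h import *
plan([.411,-.16,.0592],-10)
s=snap('scene','A_scene',(290,120,430,230),5.5); t=snap('top','A_top',(310,150,410,250),6)
a=s['pixels'][:,:,::-1][120:180,310:370]
b=t['pixels'][:,:,::-1][160:220,340:385]
cv2.imwrite('pics/A_z.png',np.hstack([cv2.resize(a,(420,420),interpolation=cv2.INTER_CUBIC),cv2.resize(b,(315,420),interpolation=cv2.INTER_CUBIC)]))
"
```

```text
time: 17.42
ee_pos: [0.5319, -0.179, 0.1024]
eef_rot: [0.087, 0.996, 0.0, 0.001]
ft_force: [0.0, -0.2, -3.4]
width: 0.0216
TCP [ 0.5319 -0.179   0.1024] yaw -9.99 tilt 0.08 t 17.42 F [ 0.  -0.2 -3.4] w 0.0216
shift [122.4  -2.2  43.1] turn 0.01
```

View pics/A_z.png

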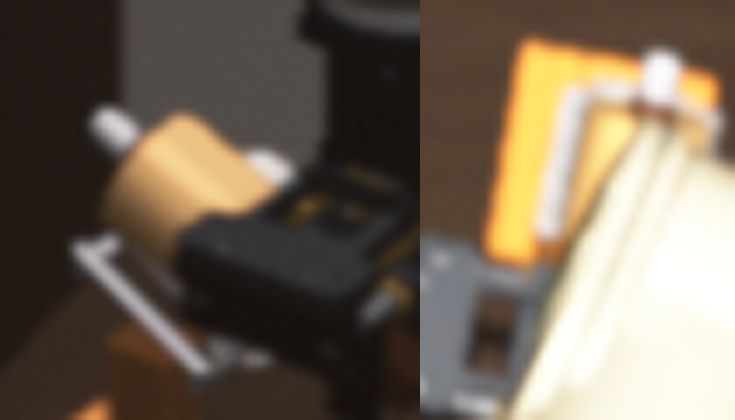

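```bash
python3 -m crank '[[-1,[0,0,-3],0],[-1,[0,0,-8],0],[-1,[0,0,-15],0],[-1,[0,0,-23],0],[-1,[0,0,-31],0],[-1,[0,0,-39],0],[-1,[0,0,-47],0],[-1,[0,0,-54],0],[-1,[0,0,-58],0],[-1,[0,0,-60],0],[-1,[0,0,-60],0]]' 60; python3 -c "
from h import *
plan([.411,-.16,.0592],-10)
s=snap('scene','B_scene',(290,90,430,200),5.5); t=snap('top','B_top',(310,150,410,250),6)
a=s['pixels'][:,:,::-1][95:155,310:370]
b=t['pixels'][:,:,::-1][150:210,340:385]
cv2.imwrite('pics/B_z.png',np.hstack([cv2.resize(a,(420,420),interpolation=cv2.INTER_CUBIC),cv2.resize(b,(315,420),interpolation=cv2.INTER_CUBIC)]))
"
```

```text
time: 18.43
ee_pos: [0.5316, -0.1789, 0.1619]
eef_rot: [0.087, 0.996, 0.0, 0.0]
ft_force: [-0.5, 0.4, -3.0]
width: 0.0215
TCP [ 0.5316 -0.1789  0.1619] yaw -9.98 tilt 0.03 t 18.43 F [-0.5  0.4 -3. ] w 0.0215
shift [122.1  -2.3 102.6] turn 0.02
```

View pics/B_z.png

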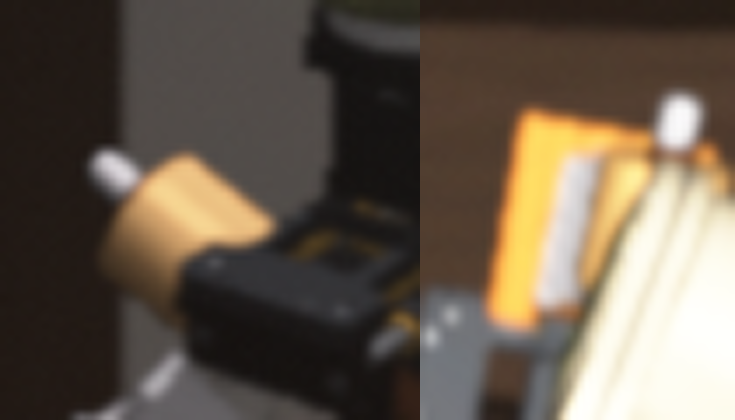

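```bash
python3 - <<'E'
from h import *
s=load('B_scene');t=load('B_top')
e=tri([(s,310+103/7,95+167/7),(t,340+261/7,150+103/7)])
g=np.array([.5316,-.1789,.1809]); d=e-g
print(e.round(4),np.linalg.norm(d),np.degrees(np.arctan2(d[2],np.hypot(d[0],d[1]))),np.degrees(np.arctan2(d[1],d[0])))
u=lambda th,ps:np.array([np.cos(th)*np.cos(ps),np.cos(th)*np.sin(ps),np.sin(th)])
for th in (15,20,25):
    for L in (.134,.154):
        p=g+L*u(np.radians(th),np.radians(-10.2)); print(th,L,p.round(4),((proj(s,p)[0]-[310,95])*7).round(0),((proj(t,p)[0]-[340,150])*7+[420,0]).round(0))
E
```

```text
[ 0.6672 -0.2044  0.2449] 0.15206442995667527 24.876524476702414 -10.63890776751208
15 0.134 [ 0.659  -0.2018  0.2156] [119. 240.] [665. 134.]
15 0.154 [ 0.678  -0.2052  0.2208] [ 81. 215.] [674.  89.]
20 0.134 [ 0.6555 -0.2012  0.2267] [126. 217.] [667. 137.]
20 0.154 [ 0.674  -0.2045  0.2336] [ 89. 189.] [677.  92.]
25 0.134 [ 0.6511 -0.2004  0.2375] [135. 196.] [669. 143.]
25 0.154 [ 0.669  -0.2036  0.246 ] [ 99. 164.] [679.  98.]
```

```bash
python3 -c "
from h import *
plan([.5215,.1434,.162],-.5)"
```

```text
TCP [ 0.5312 -0.1788  0.1611] yaw -9.98 tilt 0.03 t 18.53 F [-0.4  0.4 -3.7] w 0.0214
shift [ 65.5 315.6  -0.8] turn -9.48
```

```bash
python3 -m crank '[[-1,[1,6,0],-0.2],[-1,[4,20,0],-0.6],[-1,[9,44,0],-1.3],[-1,[16,76,0],-2.3],[-1,[23,111,0],-3.3],[-1,[30,146,0],-4.4],[-1,[38,182,0],-5.5],[-1,[45,216,0],-6.5],[-1,[52,250,0],-7.5],[-1,[58,279,0],-8.4],[-1,[62,300,0],-9],[-1,[65,312,0],-9.4]]' 60; python3 -m crank '[[-1,[1,4,0],-0.1],[-1,[1,4,0],-0.1],[-1,[1,4,0],-0.1]]' 60; python3 -c "
from h import *
plan([.5215,.1434,.162],-.5)
s=snap('scene','C_scene',(210,110,390,270),4); t=snap('top','C_top',(215,130,345,230),6)
"
```

```text
time: 19.53
ee_pos: [0.5206, 0.1435, 0.161]
eef_rot: [0.003, 1.0, 0.0, -0.0]
ft_force: [0.4, -0.0, -3.4]
width: 0.0216
time: 19.78
ee_pos: [0.5207, 0.142, 0.1614]
eef_rot: [0.005, 1.0, -0.0, -0.0]
ft_force: [-0.4, -0.1, -3.1]
width: 0.0213
TCP [0.5207 0.142  0.1614] yaw -0.6 tilt 0.04 t 19.78 F [-0.4 -0.1 -3.1] w 0.0213
shift [-0.8  1.4 -0.6] turn -0.1
```

View pics/C_scene.png

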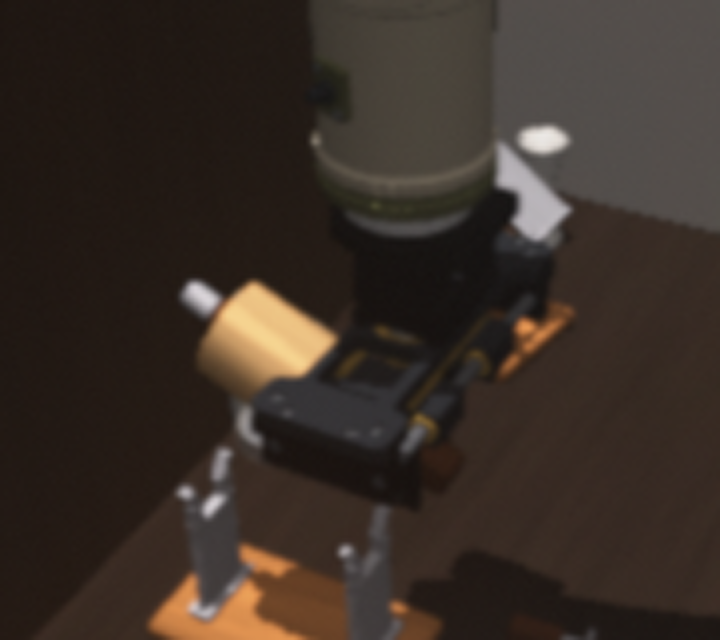

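View pics/C_top.png

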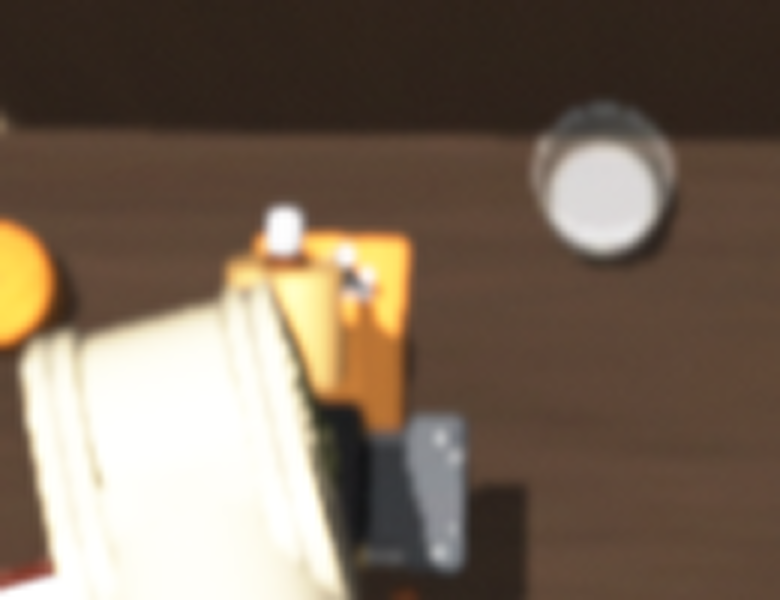

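```bash
python3 -m crank '[[-1,[0,0.5,4],0],[-1,[0,1,12],0],[-1,[1,1,22],0],[-1,[1,1,32],0],[-1,[1,1,42],0],[-1,[1,1,50],0],[-1,[1,1,54],0],[-1,[1,1,54],0],[-1,[1,1,54],0]]' 60; python3 -c "
from h import *
for i in range(2):
  plan([.5185,.1434,.082],-.5); s=snap('scene','D_scene',(210,130,390,290),4); 
t=snap('top','D_top',(215,130,345,230),6);plan([.5185,.1434,.082],-.5);snap('wrist','D_wrist')
"
```

```text
time: 20.63
ee_pos: [0.5196, 0.1447, 0.1074]
eef_rot: [0.004, 1.0, -0.0, -0.0]
ft_force: [1.0, 0.7, -3.4]
width: 0.0212
TCP [0.5196 0.1447 0.1074] yaw -0.49 tilt 0.01 t 20.63 F [ 1.   0.7 -3.4] w 0.0212
shift [ 1.1 -1.3 25.4] turn 0.01
TCP [0.5198 0.1447 0.1078] yaw -0.49 tilt 0.03 t 20.68 F [-0.2  0.1 -3.2] w 0.0209
shift [ 1.3 -1.3 25.8] turn 0.01
TCP [0.52   0.1448 0.108 ] yaw -0.49 tilt 0.06 t 20.78 F [-0.   0.4 -2.5] w 0.0215
shift [ 1.5 -1.5 26. ] turn 0.01
```

View pics/D_scene.png

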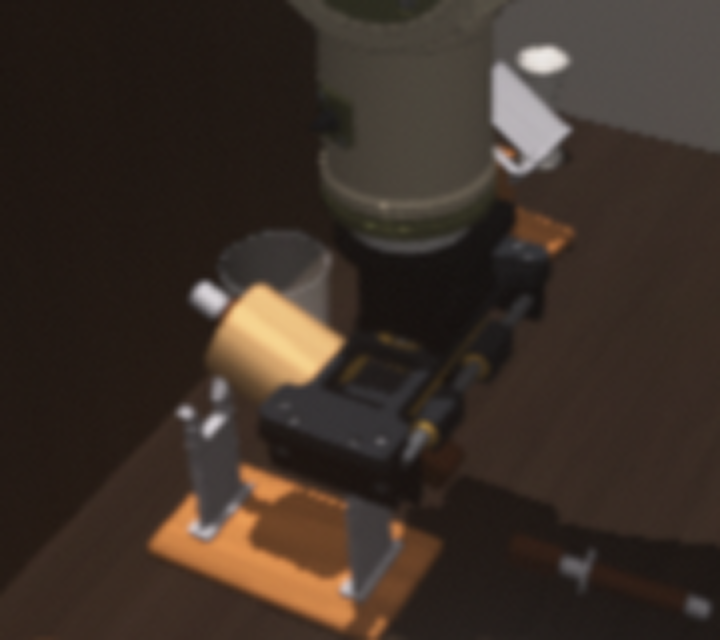

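View pics/D_top.png

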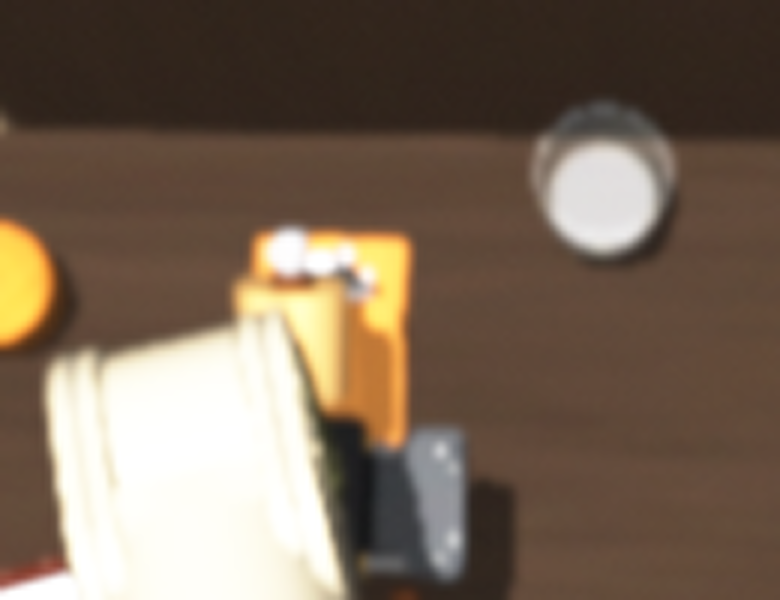

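View pics/D_wrist.png

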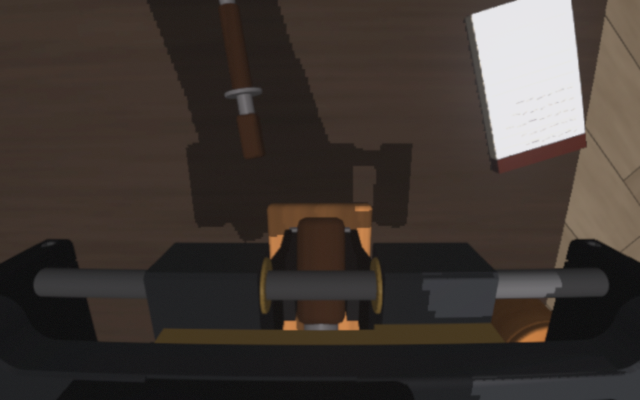

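```bash
python3 -m crank '[[-1,[0,-1,4],0],[-1,[1,-1.4,10],0],[-1,[1,-1.4,17],0],[-1,[1,-1.4,22],0],[-1,[1,-1.4,25],0],[-1,[1,-1.4,25],0]]' 60; python3 -c "
from h import *
plan([.5185,.1434,.082],-.5); s=snap('scene','E_scene',(210,130,390,290),4); 
t=snap('top','E_top',(215,130,345,230),6);plan([.5185,.1434,.082],-.5)
"
```

```text
time: 21.33
ee_pos: [0.518, 0.1431, 0.0814]
eef_rot: [0.004, 1.0, -0.0, -0.001]
ft_force: [0.6, -0.3, -2.6]
width: 0.0212
TCP [0.518  0.1431 0.0814] yaw -0.49 tilt 0.09 t 21.33 F [ 0.6 -0.3 -2.6] w 0.0212
shift [-0.5  0.3 -0.6] turn 0.01
TCP [0.5186 0.1432 0.0824] yaw -0.49 tilt 0.01 t 21.43 F [ 0.7  0.3 -2.8] w 0.0214
shift [0.1 0.2 0.4] turn 0.01
```

View pics/E_scene.png

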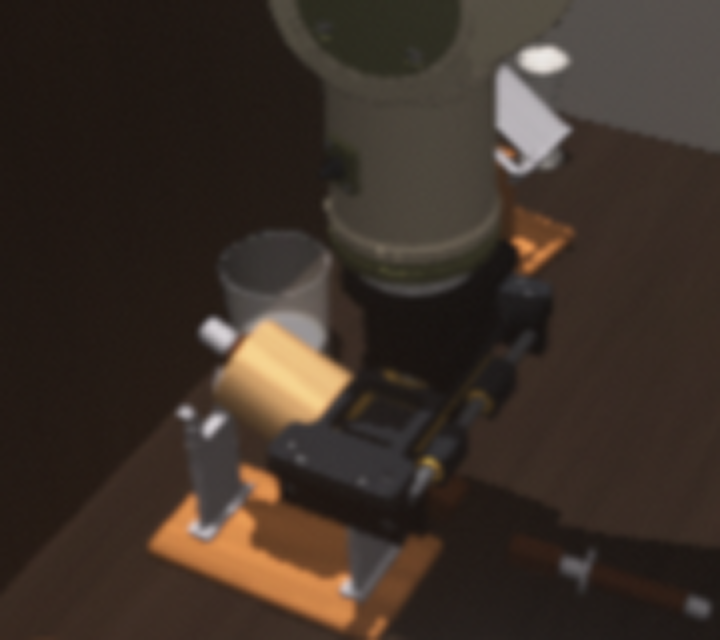

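```bash
cat > look.py <<'E'
from h import *
import sys
tag=sys.argv[1]
s=snap('scene',tag+'_scene',(210,130,390,290),4)
plan([.5185,.1434,.0743],-.5)
p=sys.argv[2] if len(sys.argv)>2 else 'E'
o=load(p+'_scene')['pixels'][:,:,::-1]; n=s['pixels'][:,:,::-1]
cv2.imwrite('pics/'+tag+'_z.png',np.hstack([cv2.resize(x[200:260,250:305],(385,420),interpolation=cv2.INTER_CUBIC) for x in (o,n)]))
E
python3 -m crank '[[-1,[0,0,0],0],[-1,[0,0,0],0],[-1,[0,0,0],0]]' 40; python3 look.py F
```

```text
time: 21.68
ee_pos: [0.5187, 0.1434, 0.0827]
eef_rot: [0.004, 1.0, 0.0, 0.0]
ft_force: [-0.5, 0.7, -2.8]
width: 0.0218
TCP [0.5187 0.1434 0.0827] yaw -0.49 tilt 0.03 t 21.73 F [ 0.1 -0.3 -2.4] w 0.0217
shift [0.2 0.  8.4] turn 0.01
```

View pics/F_z.png

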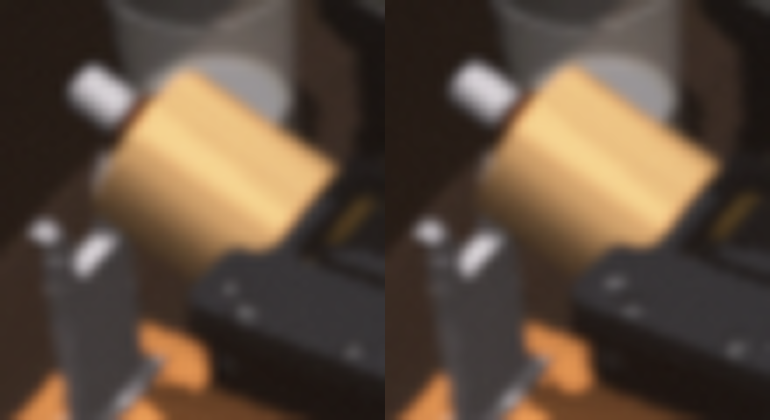

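No droop at 40 N; go lower.

```bash
python3 -m crank '[[-1,[0,0,0],0],[-1,[0,0,0],0]]' 28; python3 look.py G1
```

```text
time: 21.9
ee_pos: [0.5186, 0.1433, 0.0826]
eef_rot: [0.004, 1.0, 0.0, 0.0]
ft_force: [0.1, 0.2, -3.3]
width: 0.0215
TCP [0.5186 0.1434 0.0826] yaw -0.48 tilt 0.01 t 21.95 F [ 0.4  0.  -3. ] w 0.0218
shift [0.1 0.  8.3] turn 0.02
```

View pics/G1_z.png

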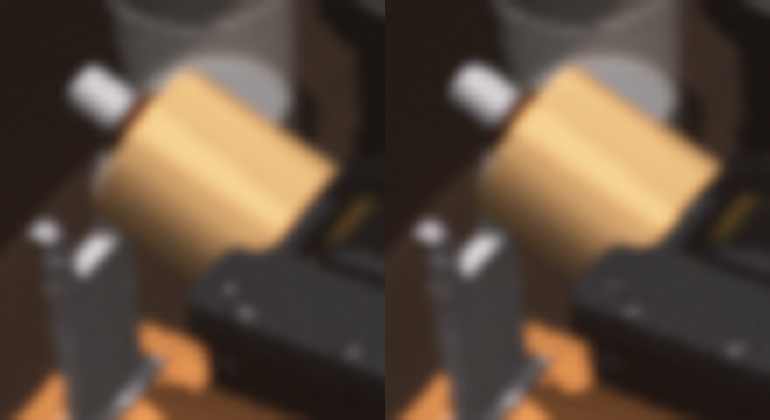

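```bash
python3 -m crank '[[-1,[0,0,0],0],[-1,[0,0,0],0]]' 21; python3 look.py G2
```

```text
time: 22.12
ee_pos: [0.5186, 0.1433, 0.0825]
eef_rot: [0.004, 1.0, 0.0, 0.0]
ft_force: [0.0, -0.6, -3.5]
width: 0.022
TCP [0.5185 0.1433 0.0825] yaw -0.49 tilt 0.01 t 22.17 F [-0.7 -0.7 -3.8] w 0.0215
shift [0.  0.1 8.2] turn 0.01
```

View pics/G2_z.png

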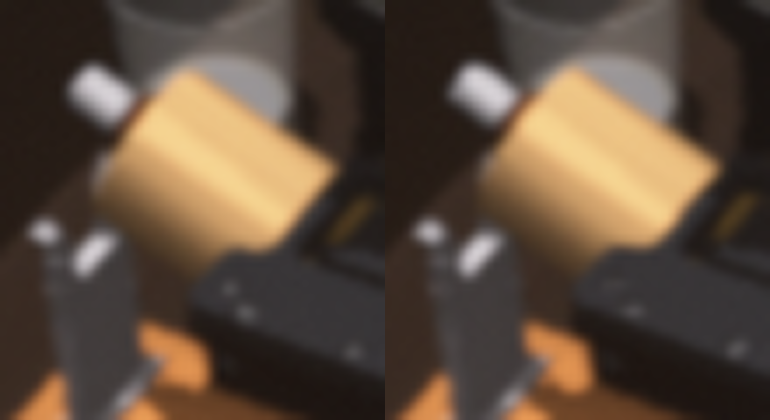

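```bash
python3 -m crank '[[-1,[0,0,0],0],[-1,[0,0,0],0]]' 16; python3 look.py G3
```

```text
time: 22.33
ee_pos: [0.5185, 0.1433, 0.0825]
eef_rot: [0.004, 1.0, 0.0, -0.0]
ft_force: [0.1, 0.2, -2.7]
width: 0.0219
TCP [0.5186 0.1433 0.0825] yaw -0.49 tilt 0.01 t 22.38 F [-0.6 -0.7 -2.8] w 0.022
shift [0.1 0.1 8.2] turn 0.01
```

View pics/G3_z.png

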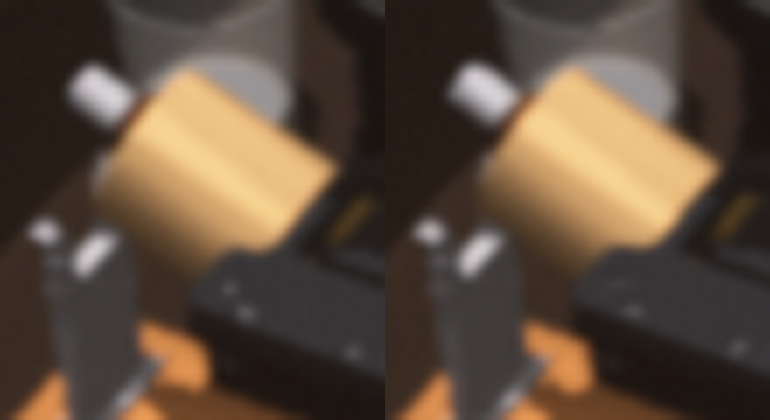

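```bash
python3 -m crank '[[-1,[0,0,0],0],[-1,[0,0,0],0]]' 12; python3 look.py G4
```

```text
time: 22.55
ee_pos: [0.5188, 0.1434, 0.0826]
eef_rot: [0.004, 1.0, 0.0, 0.0]
ft_force: [1.6, -0.5, -1.3]
width: 0.0218
TCP [0.5188 0.1433 0.0826] yaw -0.49 tilt 0.03 t 22.6 F [-0.2 -0.2 -1.8] w 0.0216
shift [0.3 0.1 8.3] turn 0.01
```

View pics/G4_z.png

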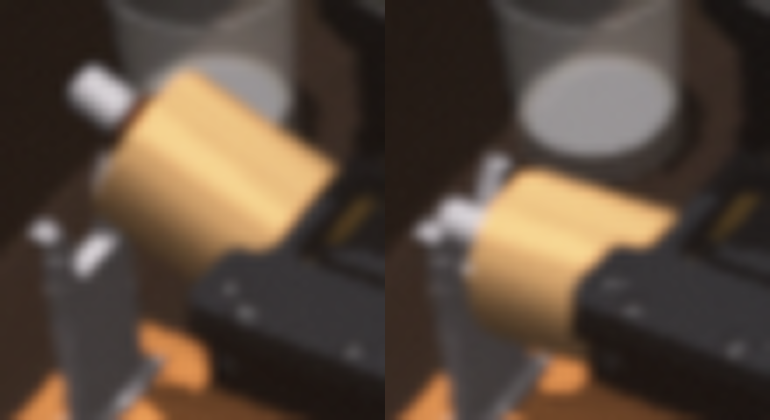

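```bash
python3 -m crank '[[-1,[0,0,1],0],[-1,[0,0,3],0],[-1,[0,0,5],0],[-1,[0,0,7],0],[-1,[0,0,8],0],[-1,[0,0,8],0]]' 8; python3 look.py H G4
```

```text
time: 23.1
ee_pos: [0.5185, 0.1433, 0.0742]
eef_rot: [0.004, 1.0, -0.0, -0.0]
ft_force: [-1.7, -0.7, -0.9]
width: 0.0217
TCP [0.5185 0.1432 0.0743] yaw -0.48 tilt 0.02 t 23.15 F [-1.4 -0.5 -1.7] w 0.0223
shift [-0.   0.2  0. ] turn 0.02
```

View pics/H_z.png

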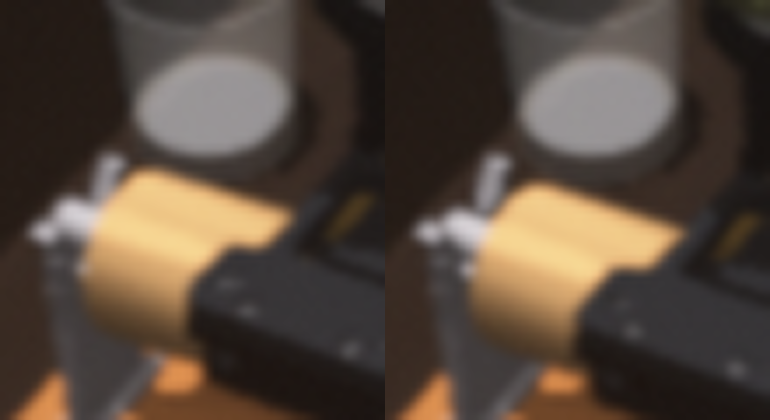

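```bash
python3 -m crank '[[-1,[0,0,0.5],0],[-1,[0,0,1],0],[-1,[0,0,1.5],0],[-1,[0,0,1.5],0],[-1,[0,0,1.5],0]]' 5; python3 look.py I H;  python3 -c "
from h import *
snap('wrist','I_wrist');snap('top','I_top',(215,130,345,230),6)"
```

```text
time: 23.57
ee_pos: [0.5185, 0.1433, 0.073]
eef_rot: [0.004, 1.0, 0.0, -0.0]
ft_force: [-1.0, 0.1, -1.4]
width: 0.0218
TCP [0.5185 0.1433 0.073 ] yaw -0.48 tilt 0.01 t 23.62 F [-0.9 -0.5 -1.3] w 0.0221
shift [ 0.   0.1 -1.3] turn 0.02
```

View pics/I_scene.png

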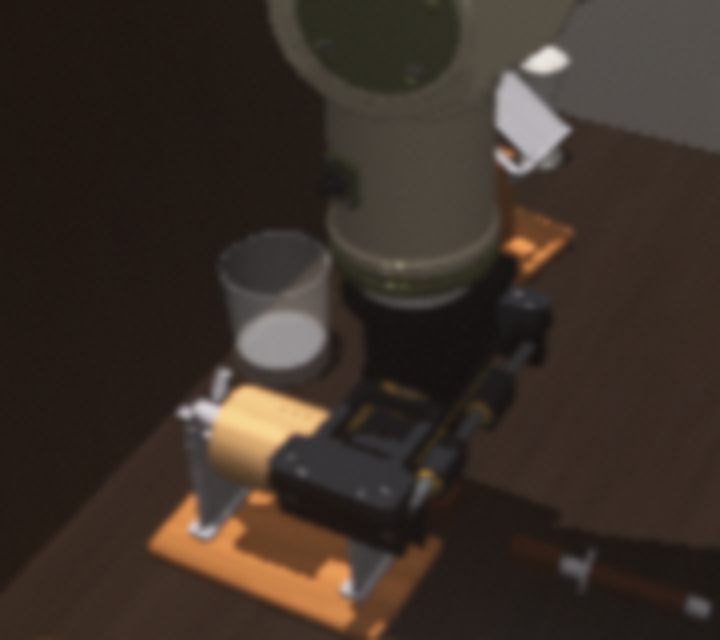

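View pics/I_wrist.png

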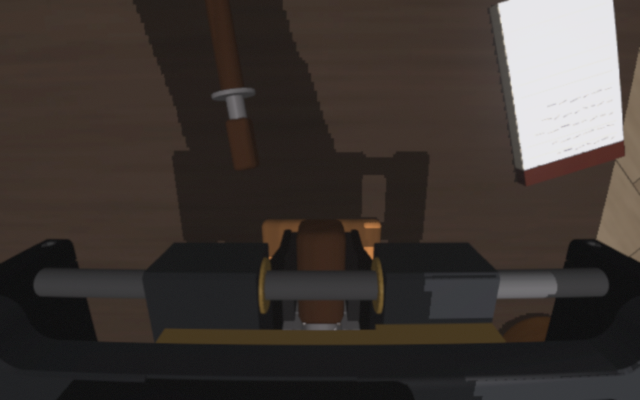

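View pics/I_top.png

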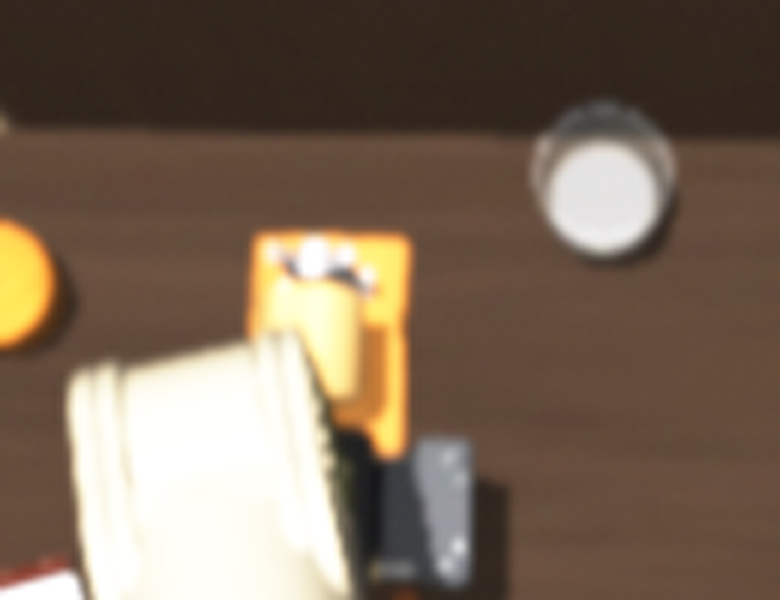

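```bash
python3 -c "
from h import *
t=load('I_top'); 
for Y,z in [(278,.12),(400,.12)]: print(atz(t,215+340/6,130+Y/6,z).round(4))
t=load('b_top')"
python3 -m crank '[[-1,[0,0,0.5],0],[-1,[0,0,1],0],[-1,[0,0,1.5],0],[-1,[0,0,1.5],0]]' 5;python3 -m crank '[[-1,[0,0,0.5],0],[-1,[0,0,1],0],[-1,[0,0,1.5],0],[-1,[0,0,1.5],0]]' 5; python3 look.py J I
```

```text
[0.6472 0.1233 0.12  ]
[0.5801 0.1214 0.12  ]
time: 24.05
ee_pos: [0.5186, 0.1433, 0.0716]
eef_rot: [0.004, 1.0, 0.0, 0.0]
ft_force: [-0.7, 0.4, 1.2]
width: 0.0221
time: 24.38
ee_pos: [0.5188, 0.1434, 0.0702]
eef_rot: [0.004, 1.0, 0.0, 0.0]
ft_force: [-2.8, -0.2, 5.6]
width: 0.0218
TCP [0.5188 0.1434 0.0702] yaw -0.49 tilt 0.03 t 24.43 F [-1.8  0.3  4.8] w 0.0218
shift [ 0.3  0.  -4.1] turn 0.01
```

View pics/J_z.png

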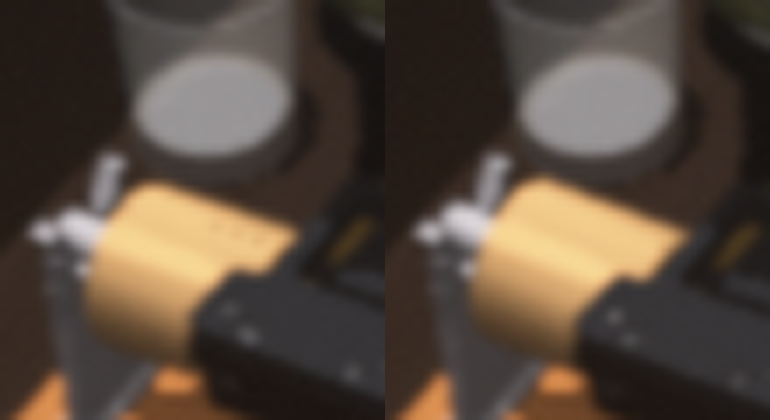

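```bash
python3 -m crank '[[-1,[0,0,-0.8],0],[-1,[0,0,-1.5],0],[-1,[0,0,-1.5],0],[-1,[0,0,-1.5],0]]' 4; python3 look.py K I
```

```text
time: 24.77
ee_pos: [0.5187, 0.1432, 0.0713]
eef_rot: [0.004, 1.0, -0.0, 0.0]
ft_force: [0.8, 0.6, -0.9]
width: 0.0219
TCP [0.5187 0.1432 0.0713] yaw -0.49 tilt 0.02 t 24.82 F [ 1.5  0.1 -1.3] w 0.0225
shift [ 0.2  0.2 -3. ] turn 0.01
```

View pics/K_z.png

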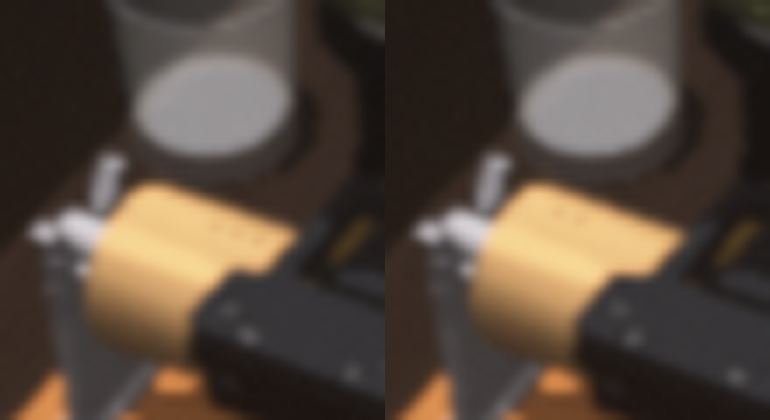

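```bash
python3 -m crank '[[0.6,[0,0,0],0],[0.6,[0,0,0],0],[0.6,[0,0,0],0],[0.6,[0,0,0],0],[0.6,[0,0,0],0],[0.6,[0,0,0],0],[0.6,[0,0,0],0],[0.6,[0,0,0],0]]'; python3 look.py L K; python3 -c "
from h import *
snap('wrist','L_wrist')"
```

```text
time: 25.48
ee_pos: [0.5186, 0.1433, 0.0715]
eef_rot: [0.004, 1.0, 0.0, 0.0]
ft_force: [0.3, -0.3, -0.2]
width: 0.0656
TCP [0.5186 0.1433 0.0715] yaw -0.49 tilt 0.01 t 25.53 F [0.2 0.4 0.2] w 0.067
shift [ 0.1  0.1 -2.8] turn 0.01
```

View pics/L_wrist.png

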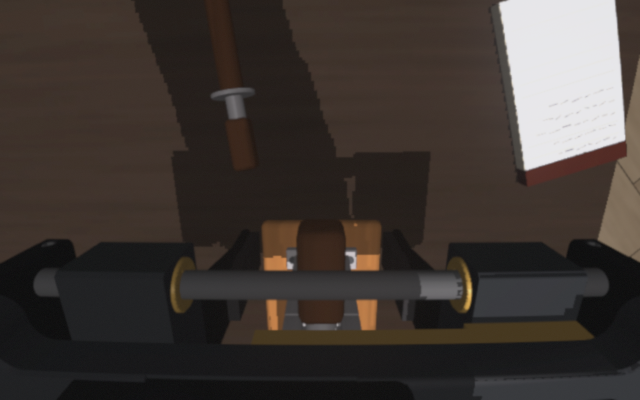

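View pics/L_z.png

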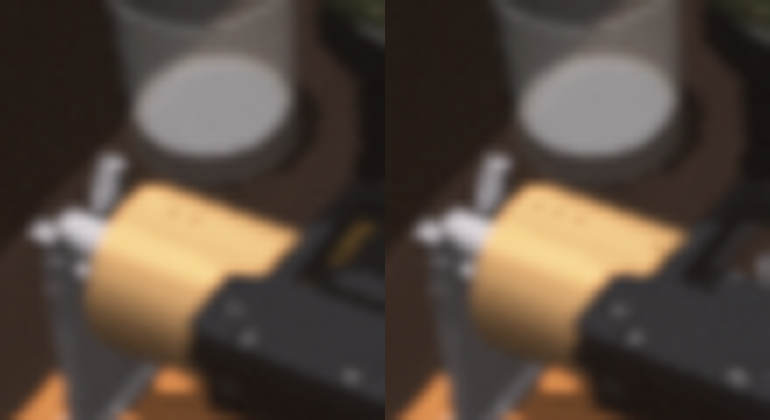

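Released; no disturbance. Lift straight up and back for a clear view.

```bash
python3 -m crank '[[0.6,[0,0,-5],0],[0.6,[0,0,-20],0],[0.6,[0,0,-50],0],[0.6,[0,0,-90],0],[0.6,[0,0,-130],0],[0.6,[30,0,-150],0],[0.6,[60,0,-160],0],[0.6,[60,0,-160],0],[0.6,[60,0,-160],0]]'; python3 -c "
from h import *
plan([.5,.14,.2])
s=snap('scene','M_scene',(210,130,390,290),4); t=snap('top','M_top',(215,130,345,230),6);snap('wrist','M_wrist')"
```

```text
time: 26.33
ee_pos: [0.4581, 0.1442, 0.2329]
eef_rot: [0.004, 1.0, 0.001, 0.001]
ft_force: [-1.0, 0.0, -0.7]
width: 0.0698
TCP [0.4581 0.1442 0.2329] yaw -0.42 tilt 0.17 t 26.33 F [-1.   0.  -0.7] w 0.0698
shift [-41.8  -4.   33. ] turn None
```

View pics/M_scene.png

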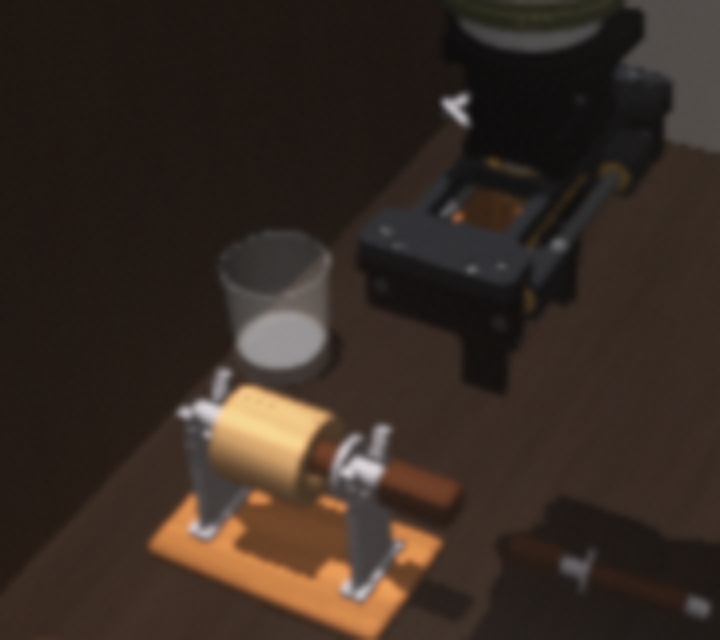

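View pics/M_top.png

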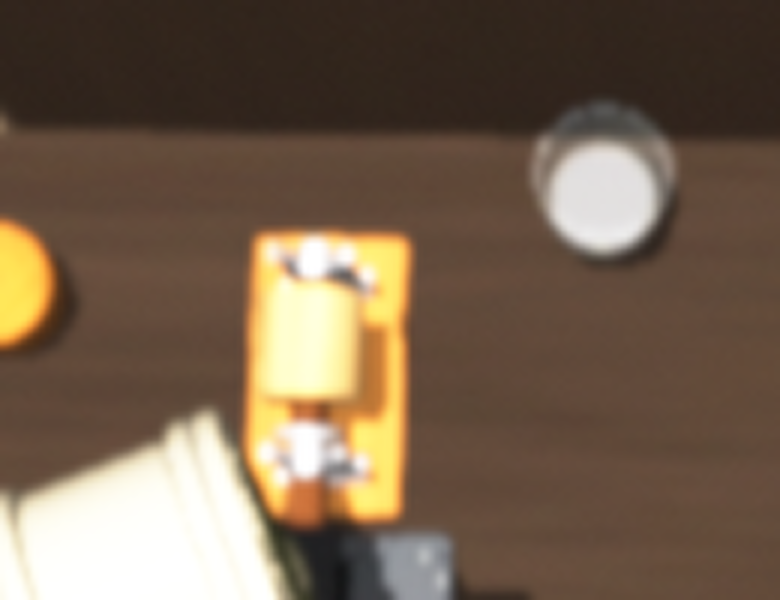

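View pics/M_wrist.png

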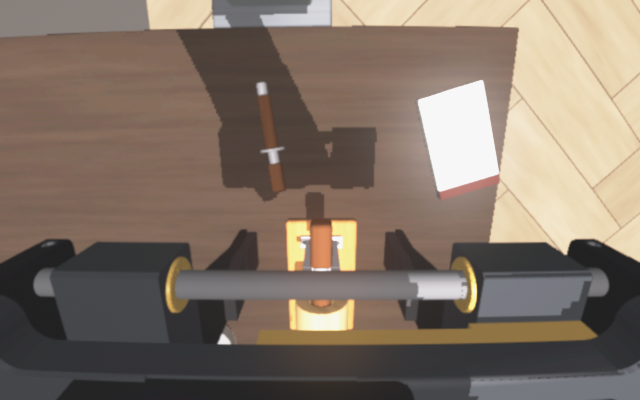

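```bash
python3 -c "
from h import *
c=load('M_wrist'); print(atz(c,320,220,.106).round(4),atz(c,321,249,.106).round(4),'origin from them',atz(c,320,220,.106)[0]+.072,atz(c,321,249,.106)[0]+.024)
t=load('M_top')
for Y,z in [(280,.12),(400,.12),(425,.115)]: print(atz(t,215+312/6,130+Y/6,z).round(4))
cv2.imwrite('pics/N.png',np.hstack([cv2.resize(load(k)['pixels'][:,:,::-1][165:225,250:280],(350,560),interpolation=cv2.INTER_CUBIC) for k in ('b_top','M_top')]))
r2=r.read_state(); print(r2['time'],r2['joint_vel'])"
```

```text
[0.4907 0.1428 0.106 ] [0.521  0.1436 0.106 ] origin from them 0.5627414382147253 0.5449847099833134
[0.6458 0.1385 0.12  ]
[0.5798 0.1366 0.12  ]
[0.5667 0.1367 0.115 ]
26.4833 [ 1.79776464e-03  1.66048533e-02  5.49517394e-04 -1.15784737e-03
  4.71997032e-04  2.22320331e-05 -1.34239952e-03]
```

View pics/N.png

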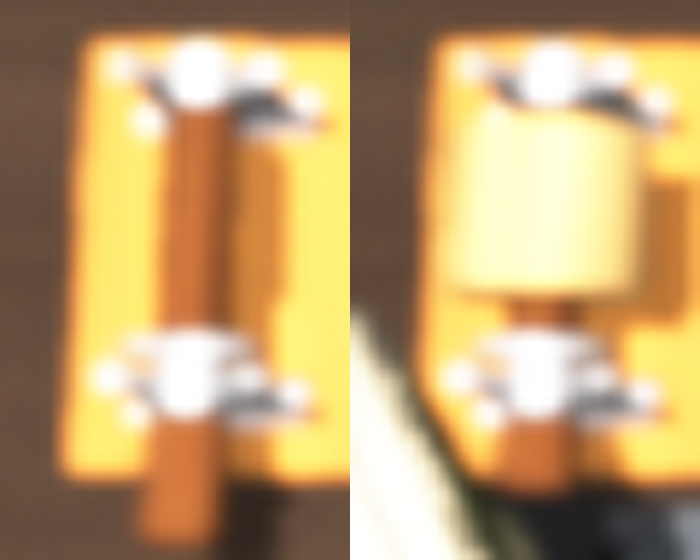

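```bash
python3 -m crank '[[0.6,[0,0,0],0],[0.6,[0,0,0],0],[0.6,[0,0,0],0],[0.6,[0,0,0],0]]'; python3 -c "
from bench import r
print(r.close_job())"
```

```text
time: 26.82
ee_pos: [0.4587, 0.1437, 0.2311]
eef_rot: [0.004, 1.0, -0.0, -0.0]
ft_force: [-0.3, 0.5, -0.2]
width: 0.0695
the job is handed in; nothing more can be done
None
```

I handed the job in at 26.8 s: by my last camera checks the bar is back in both forks with the ring hanging on it between them. `close_job` reports no verdict, so this rests on my own measurements.

**What I did**
- I gripped the larger bar by its square handle. The moves can't tilt the tool, so I tipped the bar up by letting it swing in a light grip against the near fork.
- I entered the ring's lower mouth with the bar at about 17°, then swung it up to roughly 27° inside the bore. I threaded it on until the tip came out at the top, gripped at 60 N and lifted the ring off. It carried stably at about 25°.
- Over the stand I eased the grip from 40 N down to 12 N, and the bar swung level. I then lowered it into both forks while still holding it, released and backed off.

**Last checks**
- **Bar:** in the top view it lies within about 1 mm of where it started, in both forks.
- **Ring:** its centre is about 46 mm from the collar face (24–66 mm allowed).
- **Gripper:** open and well clear, with no load on the wrist.
- **Other things:** the tumbler, salt cellar and look-alike bar had not visibly moved. I did not look at the lemon and jigger again at the end.

**What failed or disagreed**
- My first three attempts to tilt the bar on the stand each slipped back to about 17–18° when I lifted it. That is why I finished the tilt inside the bore.
- When I eased the grip to 12 N, the bar dropped to level in one quick swing instead of slowly. The ring stayed on.
- The seated grip height came out about 3 mm below the one at the first grasp. I put this down to the handle sliding in the fingers.
- A rough wrist-view estimate from the handle's front edge put the bar about 20 mm off along its axis. I discounted it, because the handle end and the top view both disagreed with it.

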